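# Fetch the second vee block and set up the shaft

## Robot

A 6-joint arm with a two-finger parallel gripper is mounted at the origin on the work surface. World frame = base frame: x ahead of the robot, y to its left, z up, the work surface at z = 0. Lengths are in m, angles in rad, forces in N, time in s.
With the tool pointing down it reaches from about 0.35 to 0.975 m from the base axis. Payload 4.9 kg.
Tool frame: the origin (TCP) lies midway between the tips of the shut fingers; the grasp point (between the pads) lies 19 mm behind it (manip.grip_point_offset is the distance from the TCP to the grasp point, in m); z points along the fingers, y is the direction in which the jaws open and shut (so a half turn about z gives the same grasp; the last joint's range is limited). The gripper opens to 85 mm and grips with 20 to 120 N. Pads are 22 mm wide; open, the fingers measure 114 mm over their backs; the gripper's body (76 mm by 85 mm) begins 54 mm behind the grasp point. The pads swing forward as they close: fully open they stand 13 mm farther back than shut.
Start: joints at [-1.41, 0.053, 1.613, -0, 1.476, -0.119], TCP at [0.173, -0.601, 0.231] pointing down, gripper open.
Joint ranges: [-3.01, 3.01], [-1.01, 2.22], [0.06, 2.58], [-1.02, 4.17], [0.09, 2.62], [-3.14, 3.14]. Speed limits (rad/s): [2.57, 2.57, 3.14, 3.14, 3.14, 3.14].

## Interface

Orientations are given as a unit quaternion [w, x, y, z].
In Python, from plant import manip gives the robot as it stands. The module is installed in compiled form; this text tells all that it offers.
- The arm moves only by the tool send_rows, never from a script. Its argument "steps" is a list of rows, each a list of 6 numbers: the shift along the tool's x, y, z in m, then the turn, a rotation vector about the tool's x, y, z in degrees. In form: [[dx, dy, dz, wx, wy, wz], ...]. A call has 1 to 8 rows; each row shifts and turns the commanded pose from where the row before left it, along the tool's axes as they then stand; what a row does not reach is not made up. A row lasts 1/8 s, in which the tool goes at most 62.5 mm and 10.7 degrees, less where a joint would pass 70% of its speed; a pose out of reach is approached as far as the arm can. A call is refused whole if a number of a shift passes 0.0625 or a number of a turn 10.7, either way. A call with a gripper value outside its range is refused whole. "grip" is the opening, from 0 (shut) to 1 (fully open), set as the call begins (left out, the last holds). The fingers move at their own pace and stop on an object; the grip force is fixed at half the most. Time passes only in rows, so rows that do not move let the fingers close. It gives the time, the measured TCP pose, the force and the opening at its end, in the units of the state.
- manip.state(): the state, without advancing time (a new reading comes with each control period).
- manip.grab_frame(name): name is "scene" or "side" or "wrist"; returns the picture (480x640x3 uint8, blue, green, red); there is no depth.
- manip.get_calibration(name): a dict with "K" (3x3 intrinsics, pixels), "distortion" ([k1, k2, p1, p2, k3] as OpenCV has them; the pictures are not rectified), "R" (3x3) and "t" (3): a world point X has camera coordinates R X + t. Camera axes: x right, y down, z forward; pixel columns grow to the right and rows downward; lengths in m; the calibration is good to about 2 mm. A picture is of the moment at which its call begins: read the wrist's pose just before it. get_calibration takes no time and is no camera call; for the wrist camera it gives the pose at the moment of the call.
- manip.job_done(): hands the job in, once; it reports no verdict.
The state is a dict: "time": time; "joint_pos": joint angles; "joint_vel": joint speeds; "joint_efforts": joint torques, N m; "tool_pos": TCP position; "tool_rot": TCP orientation; "contact_force": force on the tool from outside, world axes, zero at the start; "ft_torque": the same for the moment, N m; "gripper_width": opening from 0.0 (shut) to 1.0 (fully open).
Only numpy, scipy, OpenCV 4.12 (cv2) and the standard library are available. Lean on these libraries where they do the work, as an engineer would, in place of code of your own. Each camera call takes 0.05 s, during which the arm holds its last target.

## Task

I need the steel shaft laid up for measuring on the pair of vee blocks, but the second block is at the back of the wooden box, behind the spray can and the oil bottle. First stand the can and the bottle aside on the drip tray; then fetch the block, stand it on the granite plate in line with its twin, about 90 mm from it centre to centre, and lay the shaft across both vees. Put the can and the bottle back in the box, each upright where it stood before, and set everything down gently, without dropping it.

Things in the scene. Friction and masses are not known exactly. Their poses are not given: they have to be found in the camera images.
- wooden_box: Fixed open wooden box 156 (x) by 256 (y) by 45 mm high, walls and floor 8 mm. Origin: centre of underside; x from front wall (robot side) to back wall. Can and bottle stand side by side in its front half, 90 mm apart along y (either order); the vee block close behind the gap between them, so a gripper coming down on it is likely to hit them. A small tin (40 mm wide) at its +y end is not part of the job.
- spray_can: Loose cylindrical aluminium spray can with white paper band and white plastic cap: body 57 mm diameter up to 118 mm, cap 49 mm diameter from 126 to 160 mm, 162 mm high in all, about 0.3 kg. Origin: centre of underside, z up along its axis. Good grip: the cap, 145 mm above the underside.
- oil_bottle: Loose cream-coloured round plastic bottle with white paper band, black screw cap and black pointed spout: body 58 mm diameter up to 105 mm, shoulder to 118 mm, cap 34 mm diameter from 118 to 149 mm, spout above it to 170 mm, about 0.25 kg. Origin: centre of underside, z up along its axis. Good grip: the cap, 141 mm above the underside.
- drip_tray: Fixed shallow aluminium tray, the side area, to the left or right of the box: 250 (x) by 140 (y) mm, rim 18 mm high, walls and floor 3 mm thick. Origin: centre of underside; x along its length. A small tin (38 mm wide, 20 mm high) stands near its +x end, 85 to 95 mm from the middle; the rest of it is free.
- surface_plate: Fixed black granite surface plate, 250 (x) by 160 (y) mm, flat top 50 mm above the bench, on the other side of the box from the drip tray. Origin: centre of underside (bench level), x along its length. The twin vee block stands on its -x half; its +x half is free.
- vee_block: Loose steel vee block to be fetched, the one in the wooden box: 30 mm thick (x), 60 mm wide (y), 45 mm high (z), 0.5 kg. A 90-degree groove, 36 mm wide and 18 mm deep, runs along x through the middle of the top. Origin: centre of underside, z up. Grip it across its 60 mm width (along its y). Its x is nearly the box's x.
- vee_twin: Loose twin of that vee block, same size and axes, already standing on the granite plate, about 45 mm from the plate's middle towards its -x end, its groove (x) nearly along the plate's x. The fetched block belongs on the plate's +x side of it, on the line of its groove.
- shaft: Loose bright steel shaft 180 mm long, 25 mm diameter (18 mm over the last 18 mm at each end), 0.45 to 0.7 kg. Origin: its centre, on the axis; x along the axis (y, z turn as it rolls). It lies level in the shaft rest, axis 42 mm above the bench. Lying in the vee blocks, its axis is 45 mm above the plate's top. Grip it at its middle, across its diameter.
- shaft_rest: Fixed light wooden rest in front of the box: base board 150 (x) by 60 (y) by 12 mm and two upright notched boards 16 mm thick, 60 mm wide, tops 42 mm above the bench, 110 mm apart along x; the shaft lies in the notches along x. Origin: centre of its underside.
Not all that is in view belongs to the job. Leave any green look-alike of the vee_twin alone.

How it is judged:
By the outcome, as a careful person would: the job done as asked, in the order asked, and still so for the second after the job is handed in, with the robot touching nothing.
It also fails if it takes over 144 s, if anything falls off the work surface, if the arm or the gripper's body presses on something with over 40 N, if the wrist force passes 120 N, or if a joint passes its speed limit or range.

## Working session

There is one attempt and no reset: what is moved stays moved. The work goes in short steps, Python scripts to look and compute and a tool call to move; the robot and the scene stay as the last step left them, time stands still between calls to the robot, and variables do not carry over. Pictures are saved under pics/ and viewed, and the job is handed in when it is done.

Besides the shell and the picture viewer there is one more tool, called after ">>>" as a command line: name --pt "numbers of a row" for each row, then --argument value for the rest. send_rows: Moves the arm, as the interface text tells. Its arguments: {"type":"object","properties":{"steps":{"type":"array"},"grip":{"type":"number"}},"required":["steps"]}

```bash
mkdir -p pics; ls; python3 - <<'E'
from plant import manip
import cv2
print(manip.state())
for n in ["scene","side","wrist"]:
    c=manip.get_calibration(n); print(n,{k:__import__('numpy').round(v,4).tolist() for k,v in c.items()})
    cv2.imwrite(f"pics/{n}0.png",manip.grab_frame(n))
E
```

```text
pics
{'time': 0.0, 'joint_pos': array([-1.40997082e+00,  5.33764760e-02,  1.61427518e+00, -1.43126122e-05,
        1.47599466e+00, -1.18979846e-01]), 'joint_vel': array([-0.00163433,  0.00076237, -0.0009531 ,  0.00149652,  0.00225876,
       -0.00134801]), 'joint_efforts': array([-2.69561591e-03, -3.93687415e+01, -3.70181608e+01, -1.99059573e-04,
        7.17474803e-03,  7.45482652e-06]), 'tool_pos': array([ 0.17251498, -0.60008029,  0.2300621 ]), 'tool_rot': array([-1.02645713e-03,  9.90228954e-01,  1.39447349e-01, -2.86045576e-05]), 'contact_force': array([1.12157619, 0.24213628, 0.03267415]), 'ft_torque': array([0.03545126, 0.00738689, 0.02470384]), 'gripper_width': 1.0004006446770444}
scene {'K': [[609.3381, 0.0, 311.2131], [0.0, 609.3381, 237.5365], [0.0, 0.0, 1.0]], 'distortion': [-0.0385, 0.0, 0.0, 0.0, 0.0], 'R': [[-0.0498, 0.9988, 0.0012], [0.8385, 0.0424, -0.5432], [-0.5426, -0.026, -0.8396]], 't': [-0.056, -0.3857, 1.6755]}
side {'K': [[503.6018, 0.0, 330.8651], [0.0, 503.6018, 238.2532], [0.0, 0.0, 1.0]], 'distortion': [-0.0944, 0.0, 0.0, 0.0, 0.0], 'R': [[-0.9928, -0.1191, -0.0131], [-0.0455, 0.4761, -0.8782], [0.1108, -0.8713, -0.4781]], 't': [0.5285, 0.0597, 1.3065]}
wrist {'K': [[379.3071, 0.0, 315.0716], [0.0, 379.3071, 241.0641], [0.0, 0.0, 1.0]], 'distortion': [0.0224, 0.0, 0.0, 0.0, 0.0], 'R': [[0.2764, -0.961, -0.0021], [-0.912, -0.2629, 0.3149], [-0.3032, -0.0851, -0.9491]], 't': [-0.6237, -0.0415, 0.3802]}
```

View pics/scene0.png

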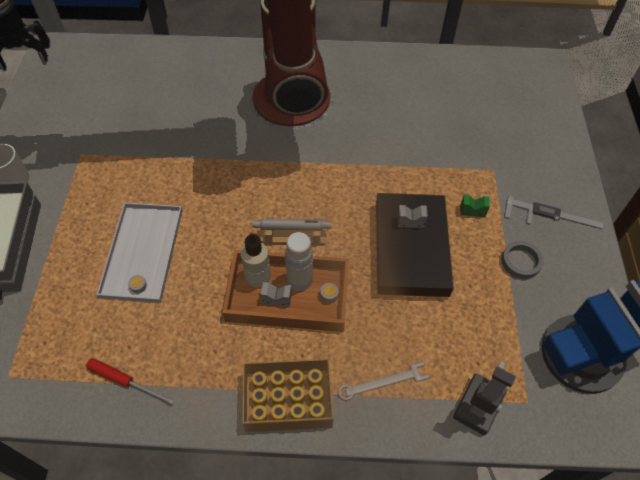

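View pics/side0.png

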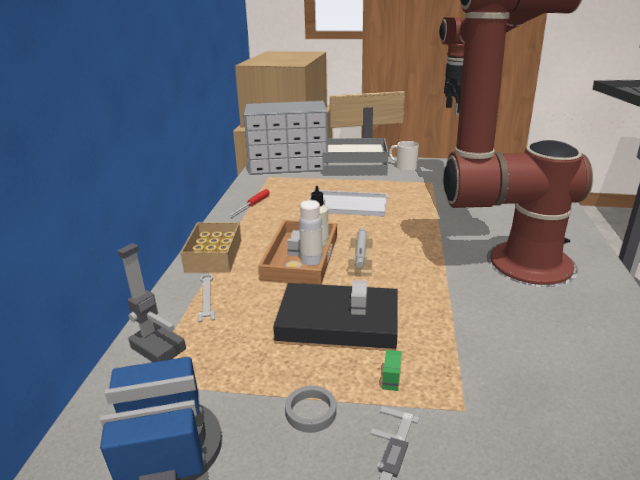

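View pics/wrist0.png

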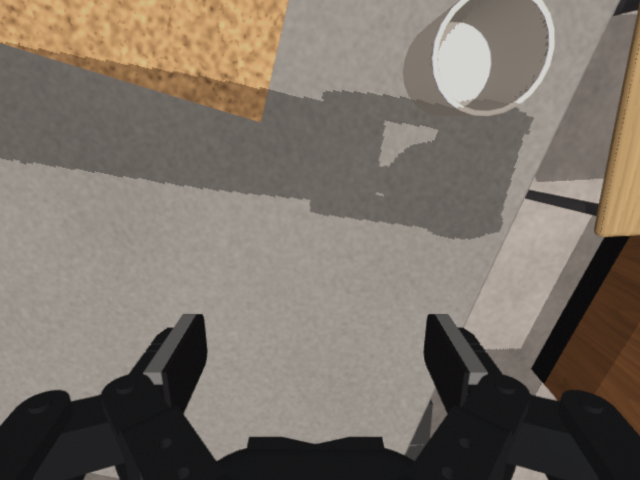

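```bash
cat > h.py <<'E'
import numpy as np, cv2
from plant import manip
from scipy.spatial.transform import Rotation as Ro
def ray(cal,u,v):
    K=np.array(cal['K']);d=np.array(cal['distortion'])
    p=cv2.undistortPoints(np.array([[[u,v]]],float),K,d)[0,0]
    R=np.array(cal['R']);t=np.array(cal['t'])
    return -R.T@t, R.T@np.array([p[0],p[1],1])
def w(cal,u,v,z):
    c,d=ray(cal,u,v); return c+d*(z-c[2])/d[2]
def px(cal,X):
    K=np.array(cal['K']);R=np.array(cal['R'])
    return cv2.projectPoints(np.array(X,float).reshape(-1,3),cv2.Rodrigues(R)[0],np.array(cal['t']),K,np.array(cal['distortion']))[0][:,0]
def crop(im,x0,y0,x1,y1,s,name):
    c=cv2.resize(im[y0:y1,x0:x1],None,fx=s,fy=s,interpolation=cv2.INTER_CUBIC); cv2.imwrite(name,c)
E
python3 - <<'E'
from h import *
im=cv2.imread('pics/scene0.png')
crop(im,215,205,365,335,5,'pics/c1.png'); crop(im,365,185,505,305,5,'pics/c2.png'); crop(im,90,195,190,305,5,'pics/c3.png')
E
```

```text
(no output)
```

View pics/c1.png

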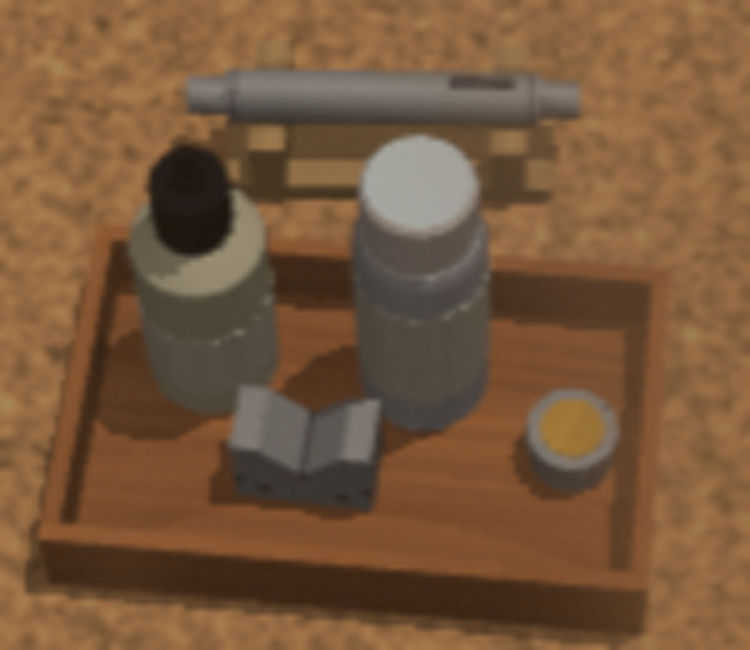

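View pics/c2.png

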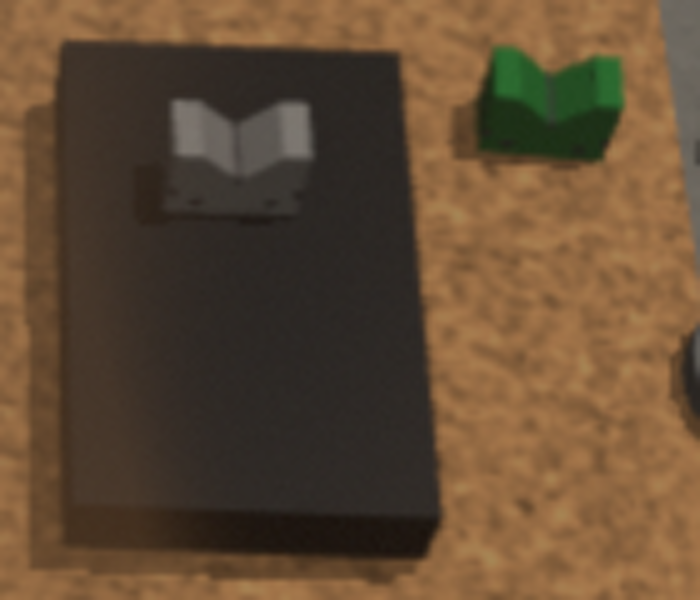

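View pics/c3.png

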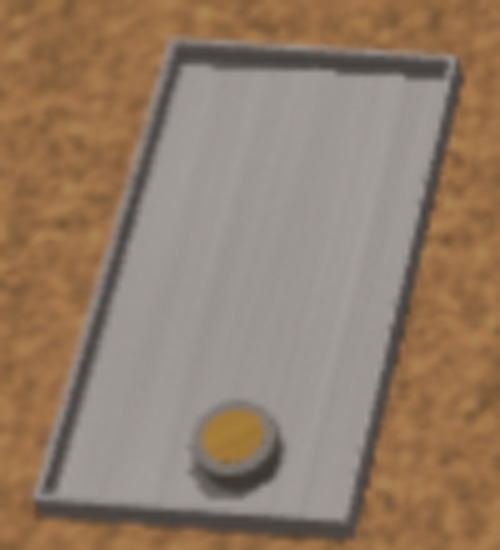

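```bash
python3 - <<'E'
from h import *
c=manip.get_calibration('scene')
def P(lbl,ox,oy,pts,z):
    q=np.array([w(c,ox+a/5-.4,oy+b/5-.4,z) for a,b in pts]); print(lbl,np.round(q[:,:2]*1000,1).tolist(),'mean',np.round(q.mean(0)*1000,1)); return q
o1=(215,205);o2=(365,185);o3=(90,195)
q=P('box',*o1,[(103,228),(666,268),(645,585),(40,540)],.045)
print([np.linalg.norm(q[i]-q[i-1])for i in range(4)], np.degrees(np.arctan2(*(q[1]-q[0])[[1,0]])),np.degrees(np.arctan2(*(q[2]-q[3])[[1,0]])))
q=P('plate',*o2,[(62,42),(400,54),(440,518),(65,508)],.05)
print([np.linalg.norm(q[i]-q[i-1])for i in range(4)], np.degrees(np.arctan2(*(q[2]-q[1])[[1,0]])),np.degrees(np.arctan2(*(q[3]-q[0])[[1,0]])))
q=P('tray',*o3,[(172,40),(460,60),(352,525),(38,497)],.018)
print([np.linalg.norm(q[i]-q[i-1])for i in range(4)], np.degrees(np.arctan2(*(q[2]-q[1])[[1,0]])),np.degrees(np.arctan2(*(q[3]-q[0])[[1,0]])))
P('can top',*o1,[(420,185)],.161)
P('bottle tip',*o1,[(187,155)],.165)
P('bottle cap',*o1,[(155,212),(231,212)],.145)
P('bottle shoulder',*o1,[(130,245),(266,245)],.105)
P('can body top',*o1,[(354,245),(490,245)],.118)
P('vee top corners FL,FR,BR,BL',*o1,[(240,388),(382,400),(376,465),(231,445)],.053)
P('vee groove bottom F,B',*o1,[(313,408),(304,470)],.035)
P('twin top',*o2,[(172,100),(309,103),(313,158),(174,156)],.095)
P('twin groove',*o2,[(237,125),(238,178)],.077)
P('shaft ends axis',*o1,[(187,95),(580,99)],.042)
P('tin',*o3,[(236,436)],.023); P('boxtin',*o1,[(571,428)],.028)
E
```

```text
box [[527.1, -86.9], [535.2, 163.5], [688.6, 157.5], [680.9, -95.3]] mean [608.   34.7  45. ]
[np.float64(0.15402582934928719), np.float64(0.2505116055192162), np.float64(0.15356646586401615), np.float64(0.2529028527299479)] 88.15033399941923 88.24651083330227
plate [[355.7, 228.9], [354.5, 388.0], [601.7, 388.0], [604.7, 228.0]] mean [479.1 308.2  50. ]
[np.float64(0.24902553639714672), np.float64(0.15906609973269378), np.float64(0.24715957267166988), np.float64(0.16004787029944803)] 0.00897836043216792 -0.2113328772626394
tray [[390.5, -374.8], [395.4, -234.0], [644.2, -240.0], [638.0, -380.2]] mean [ 517.  -307.2   18. ]
[np.float64(0.24750635525656572), np.float64(0.14083030535784144), np.float64(0.2488795000345649), np.float64(0.14033173066849342)] -1.3761539575736754 -1.255737141297212
can top [[571.1, 58.9]] mean [571.1  58.9 161. ]
bottle tip [[564.0, -35.9]] mean [564.  -35.9 165. ]
bottle cap [[579.4, -49.0], [577.8, -18.1]] mean [578.6 -33.6 145. ]
bottle shoulder [[571.5, -64.0], [568.6, -7.0]] mean [570.  -35.5 105. ]
can body top [[574.6, 31.0], [571.8, 87.3]] mean [573.2  59.1 118. ]
vee top corners FL,FR,BR,BL [[609.0, -17.6], [611.7, 43.4], [642.8, 43.0], [636.5, -18.9]] mean [625.   12.5  53. ]
vee groove bottom F,B [[607.4, 12.7], [637.5, 11.3]] mean [622.5  12.   35. ]
twin top [[419.9, 273.4], [418.4, 334.6], [448.4, 334.8], [450.5, 273.4]] mean [434.3 304.   95. ]
twin groove [[419.2, 304.9], [448.3, 304.2]] mean [433.7 304.6  77. ]
shaft ends axis [[452.0, -57.4], [445.1, 122.7]] mean [448.6  32.7  42. ]
tin [[606.0, -297.7]] mean [ 606.  -297.7   23. ]
boxtin [[607.8, 124.5]] mean [607.8 124.5  28. ]
```

```bash
cat >> h.py <<'E'
def rel(target,yaw=0.):
    """print delta to target (m) with tool-down yaw deg, in tool frame of current"""
    s=manip.state(); q=s['tool_rot']; R=Ro.from_quat([q[1],q[2],q[3],q[0]])
    T=Ro.from_euler('z',yaw,degrees=True)*Ro.from_quat([1,0,0,0])
    rv=(R.inv()*T).as_rotvec(degrees=True)
    d=np.array(target)-s['tool_pos']
    print('t',round(s['time'],2),'pos',np.round(s['tool_pos']*1000,1),'w',round(s['gripper_width'],3),'F',np.round(s['contact_force'],1))
    print('rotvec tool',np.round(rv,2),'shift in present tool mm',np.round(R.inv().apply(d)*1000,1),'in target tool mm',np.round(T.inv().apply(d)*1000,1))
E
python3 - <<'E'
from h import *
c=manip.get_calibration('wrist'); s=manip.state(); q=s['tool_rot']; R=Ro.from_quat([q[1],q[2],q[3],q[0]])
C=-np.array(c['R']).T@np.array(c['t']); print('cam in tool',R.inv().apply(C-s['tool_pos']),'axis',R.inv().apply(np.array(c['R'])[2]))
rel([.45,.03,.36])
E
```

```text
cam in tool [ 0.08042338 -0.0001954  -0.14238811] axis [-3.15139047e-01 -1.90390812e-04  9.49045491e-01]
t 0.15 pos [ 172.5 -600.2  230.3] w 0.999 F [-0.6  0.2 -0. ]
rotvec tool [-0.09  0.   16.03] shift in present tool mm [ 440.7 -529.3 -128.7] in target tool mm [ 277.5 -630.2 -129.7]
```

>>> send_rows --pt "0 0 -0.03 0 0 5.33" --pt "0 0 -0.05 0 0 5.35" --pt "0 0 -0.05 0 0 5.35" --pt "0.03 -0.05 -0.02 0 0 0" --pt "0.035 -0.06 0 0 0 0" --pt "0.035 -0.06 0 0 0 0" --pt "0.035 -0.06 0 0 0 0" --pt "0.035 -0.06 0 0 0 0"

```text
time: 1.15
tool_pos: [0.3291, -0.3328, 0.381]
tool_rot: [-0.0, 1.0, -0.0, 0.0]
contact_force: [0.7, -0.4, 0.7]
gripper_width: 0.999
```

>>> send_rows --pt "0.035 -0.06 0 0 0 0" --pt "0.035 -0.06 0 0 0 0" --pt "0.035 -0.06 0 0 0 0" --pt "0.035 -0.06 0 0 0 0" --pt "0.035 -0.06 0 0 0 0" --pt "0.003 -0.06 0 0 0 0" --pt "0 -0.04 0 0 0 0" --pt "0 0 0 0 0 0"

```text
time: 2.15
tool_pos: [0.4887, 0.0375, 0.381]
tool_rot: [-0.0, 1.0, 0.002, -0.0]
contact_force: [-0.0, 0.0, -0.1]
gripper_width: 1.001
```

```bash
python3 - <<'E'
from h import *
import pickle
rel([.573,.059,.36])
c=manip.get_calibration('wrist'); im=manip.grab_frame('wrist'); pickle.dump(c,open('w1.pkl','wb')); cv2.imwrite('pics/w1.png',im)
E
```

```text
t 2.15 pos [488.7  37.5 381. ] w 1.001 F [-0.   0.  -0.1]
rotvec tool [-0.01  0.03  0.27] shift in present tool mm [ 84.4 -21.1  21. ] in target tool mm [ 84.3 -21.5  21. ]
```

View pics/w1.png

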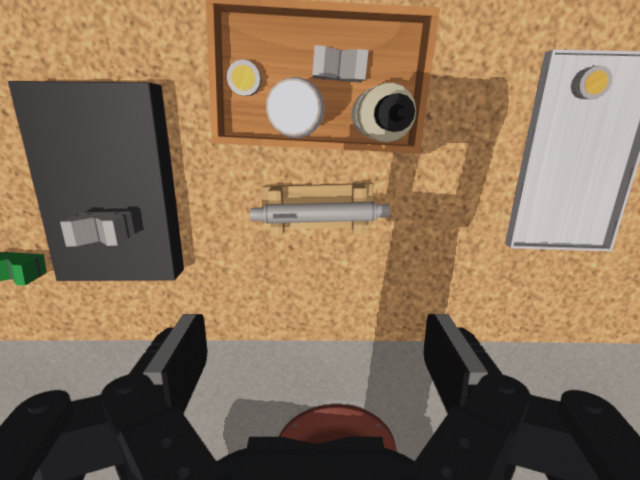

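```bash
python3 - <<'E'
from h import *
im=cv2.imread('pics/w1.png')
crop(im,200,0,450,160,3.2,'pics/d1.png'); crop(im,0,190,200,300,4,'pics/d2.png'); crop(im,235,175,405,245,4.5,'pics/d3.png')
E
```

```text
(no output)
```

View pics/d1.png

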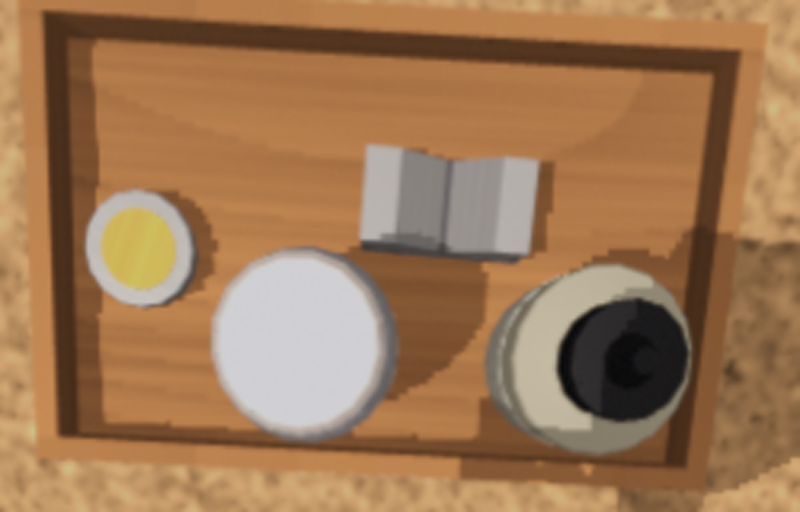

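View pics/d2.png

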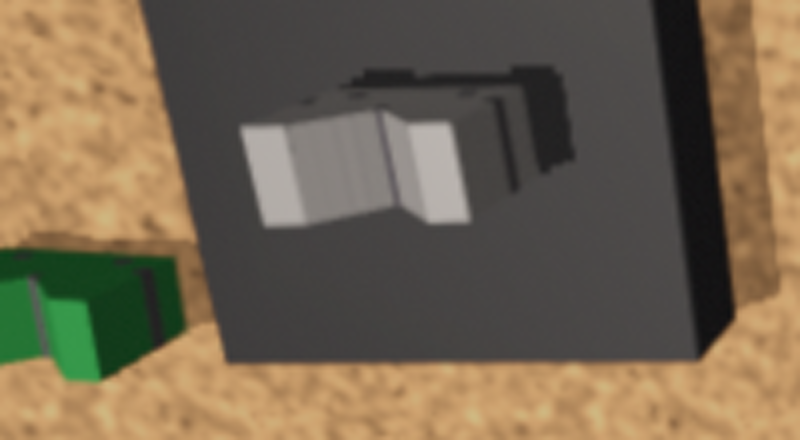

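View pics/d3.png

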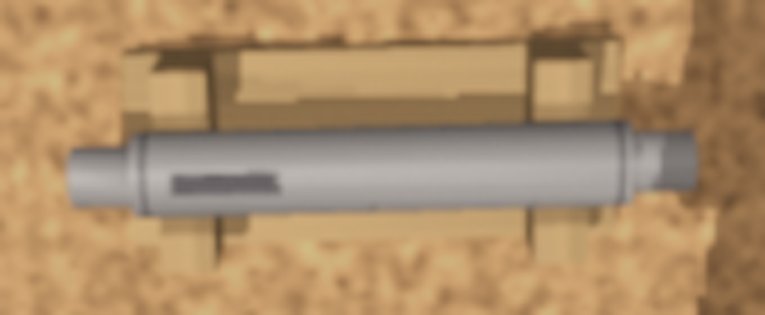

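```bash
python3 - <<'E'
from h import *
import pickle
c=pickle.load(open('w1.pkl','rb'))
def P(lbl,o,s,pts,z):
    q=np.array([w(c,o[0]+(a+.5)/s-.5,o[1]+(b+.5)/s-.5,z) for a,b in pts]); print(lbl,np.round(q[:,:2]*1000,1).tolist(),'mean',np.round(q.mean(0)*1000,1)); return q
o=(200,0)
P('can top',o,3.2,[(300,342),(212,342),(388,342)],.169)
P('bottle cap',o,3.2,[(625,360),(560,360),(690,360)],.155)
P('bottle tip',o,3.2,[(648,362)],.178)
P('vee top BL BR FR FL',o,3.2,[(367,145),(538,158),(530,256),(362,242)],.053)
P('groove',o,3.2,[(452,165),(442,252)],.035)
P('box inner floor/rim',o,3.2,[(45,10),(742,52),(689,466),(58,436)],.045)
P('box outer rim',o,3.2,[(768,25),(708,488),(38,458)],.045)
P('twin',(0,190),4,[(240,126),(455,122),(470,222),(265,226)],.095)
P('twin groove',(0,190),4,[(382,112),(398,205)],.077)
P('shaft end',(235,175),4.5,[(68,178),(697,158)],.042)
P('shaft step',(235,175),4.5,[(145,172),(623,168)],.042)
E
```

```text
can top [[575.7, 57.1], [575.6, 81.2], [575.9, 32.9]] mean [575.7  57.1 169. ]
bottle cap [[571.5, -35.2], [571.5, -16.6], [571.5, -53.8]] mean [571.5 -35.2 155. ]
bottle tip [[570.9, -36.8]] mean [570.9 -36.8 178. ]
vee top BL BR FR FL [[642.0, 39.2], [638.2, -20.2], [607.0, -19.0], [611.3, 40.9]] mean [624.6  10.2  53. ]
groove [[638.5, 8.5], [609.7, 11.4]] mean [624.1  10.   35. ]
box inner floor/rim [[683.3, 149.1], [671.9, -89.6], [534.1, -84.2], [543.9, 156.0]] mean [608.3  32.8  45. ]
box outer rim [[679.9, -97.6], [525.9, -92.2], [535.8, 164.3]] mean [580.5  -8.5  45. ]
twin [[449.5, 333.5], [451.1, 271.8], [420.4, 272.4], [418.9, 332.5]] mean [435.  302.6  95. ]
twin groove [[449.2, 302.9], [419.6, 303.3]] mean [434.4 303.1  77. ]
shaft end [[445.6, 122.8], [452.5, -59.3]] mean [449.   31.8  42. ]
shaft step [[447.5, 100.4], [449.4, -38.1]] mean [448.5  31.2  42. ]
```

>>> send_rows --pt "0.0425 -0.01 0.03 0 0 0.27" --pt "0.0425 -0.01 0.04 0 0 0" --pt "0 0 0.05 0 0 0" --pt "0 0 0.04 0 0 0" --pt "0 0 0.03 0 0 0" --pt "0 0 0 0 0 0" --grip 0.85

```text
time: 2.95
tool_pos: [0.572, 0.0536, 0.1877]
tool_rot: [0.0, 1.0, -0.003, -0.003]
contact_force: [0.3, -0.6, -0.4]
gripper_width: 0.849
```

```bash
python3 - <<'E'
from h import *
import pickle
rel([.574,.0578,.133])
c=manip.get_calibration('wrist'); im=manip.grab_frame('wrist'); pickle.dump(c,open('w2.pkl','wb')); cv2.imwrite('pics/w2.png',im)
E
```

```text
t 2.95 pos [572.   53.6 187.7] w 0.849 F [ 0.3 -0.6 -0.4]
rotvec tool [ 0.01  0.4  -0.38] shift in present tool mm [ 2.3 -4.3 54.7] in target tool mm [ 2.  -4.2 54.7]
```

View pics/w2.png

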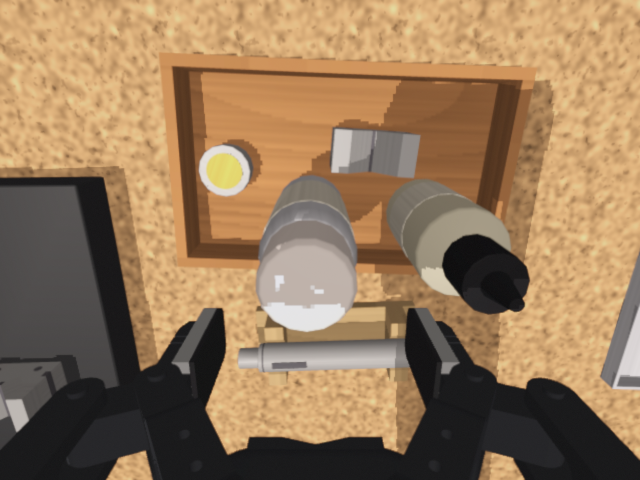

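>>> send_rows --pt "0.002 -0.0042 0.01 0 0.4 -0.38" --pt "0 0 0.02 0 0 0" --pt "0 0 0.02 0 0 0" --pt "0 0 0.005 0 0 0" --pt "0 0 0 0 0 0"

```text
time: 3.62
tool_pos: [0.5759, 0.0592, 0.1354]
tool_rot: [0.0, 1.0, 0.001, 0.003]
contact_force: [0.5, -0.1, -0.3]
gripper_width: 0.853
```

```bash
python3 - <<'E'
from h import *
rel([.574,.0578,.133])
crop(manip.grab_frame('wrist'),0,0,640,480,1,'pics/w3.png')
E
```

```text
t 3.62 pos [575.9  59.2 135.4] w 0.853 F [ 0.5 -0.1 -0.3]
rotvec tool [ 0.   -0.31  0.12] shift in present tool mm [-2.   1.4  2.4] in target tool mm [-1.9  1.4  2.4]
```

View pics/w3.png

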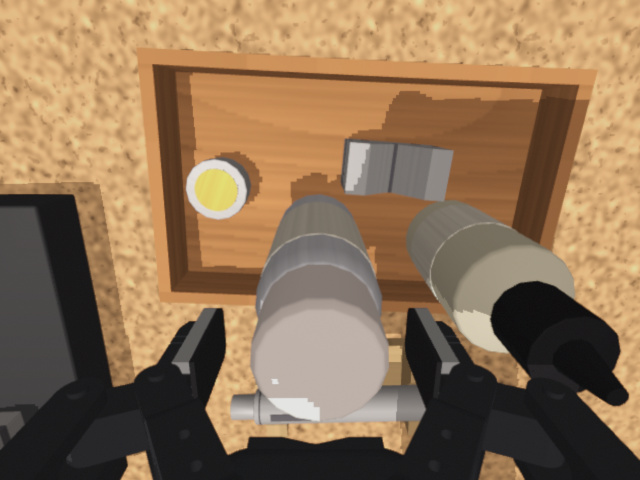

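>>> send_rows --pt "0 0 0 0 0 0" --pt "0 0 0 0 0 0"

```text
time: 3.92
tool_pos: [0.5769, 0.0592, 0.1371]
tool_rot: [0.0, 1.0, 0.001, 0.004]
contact_force: [-0.5, 0.6, -0.2]
gripper_width: 0.85
```

```bash
python3 - <<'E'
from h import *
rel([.574,.0578,.133])
E
```

```text
t 3.92 pos [576.9  59.2 137.1] w 0.85 F [-0.5  0.6 -0.2]
rotvec tool [ 0.01 -0.48  0.11] shift in present tool mm [-2.9  1.4  4.1] in target tool mm [-2.9  1.4  4.1]
```

>>> send_rows --pt "-0.0025 0.0014 0.002 0 -0.48 0" --pt "0 0 0 0 0 0" --pt "0 0 0 0 0 0"

```text
time: 4.3
tool_pos: [0.5739, 0.0578, 0.1343]
tool_rot: [0.0, 1.0, 0.001, -0.001]
contact_force: [0.7, 0.1, 0.6]
gripper_width: 0.853
```

>>> send_rows --pt "0 0 0 0 0 0" --pt "0 0 0 0 0 0" --pt "0 0 0 0 0 0" --pt "0 0 0 0 0 0" --grip 0

```text
time: 4.8
tool_pos: [0.5743, 0.0578, 0.1347]
tool_rot: [-0.0, 1.0, 0.001, -0.0]
contact_force: [0.3, 0.5, 2.7]
gripper_width: 0.551
```

```bash
python3 - <<'E'
from h import *
rel([.435,-.305,.29])
E
```

```text
t 4.8 pos [574.3  57.8 134.7] w 0.551 F [0.3 0.5 2.7]
rotvec tool [-0.    0.02  0.11] shift in present tool mm [-140.1  362.5 -155.2] in target tool mm [-139.3  362.8 -155.3]
```

>>> send_rows --pt "0 0 0 0 0 0" --pt "0 0 -0.01 0 0 0" --pt "0 0 -0.02 0 0 0" --pt "0 0 -0.02 0 0 0" --pt "0 0 -0.02 0 0 0" --pt "-0.02 0 -0.01 0 0 0" --pt "-0.03 0 0 0 0 0" --pt "-0.03 0 0 0 0 0"

```text
time: 5.8
tool_pos: [0.4936, 0.0576, 0.216]
tool_rot: [0.0, 1.0, 0.001, 0.0]
contact_force: [0.6, -0.2, -3.4]
gripper_width: 0.552
```

>>> send_rows --pt "-0.03 0.015 0 0 0 0" --pt "-0.02 0.03 0 0 0 0" --pt "-0.01 0.04 0 0 0 0" --pt "0 0.05 0 0 0 0" --pt "0 0.05 0 0 0 0" --pt "0 0.05 0 0 0 0" --pt "0 0.05 0 0 0 0" --pt "0 0.04 0 0 0 0"

```text
time: 6.8
tool_pos: [0.4346, -0.2696, 0.2161]
tool_rot: [0.001, 1.0, 0.0, 0.0]
contact_force: [0.9, 0.7, -3.3]
gripper_width: 0.556
```

>>> send_rows --pt "0 0.025 0 0 0 0" --pt "0 0.013 0 0 0 0" --pt "0 0 0 0 0 0" --pt "0 0 0 0 0 0" --pt "0 0 0 0 0 0"

```text
time: 7.42
tool_pos: [0.4349, -0.3045, 0.2145]
tool_rot: [-0.0, 1.0, 0.002, -0.001]
contact_force: [0.6, -1.0, -2.8]
gripper_width: 0.555
```

```bash
python3 - <<'E'
from h import *
rel([.435,-.305,.1297])
crop(manip.grab_frame('scene'),80,150,380,340,2.5,'pics/s1.png')
E
```

```text
t 7.42 pos [ 434.9 -304.5  214.5] w 0.555 F [ 0.6 -1.  -2.8]
rotvec tool [-0.01  0.08  0.19] shift in present tool mm [ 0.2  0.6 84.8] in target tool mm [ 0.1  0.5 84.8]
```

View pics/s1.png

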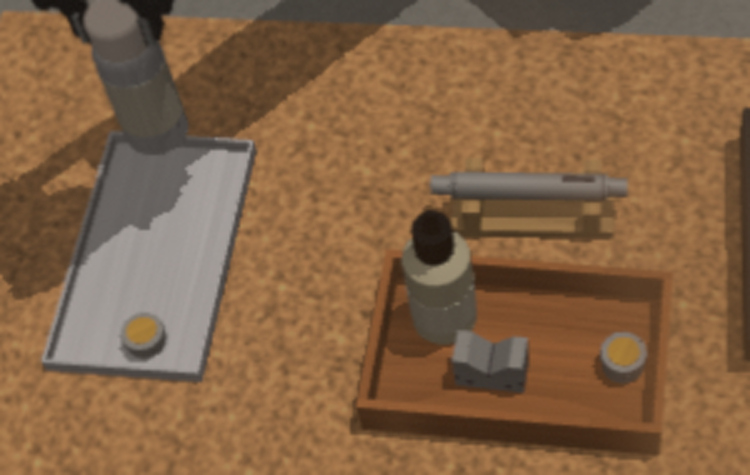

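>>> send_rows --pt "0 0 0.02 0 0 0" --pt "0 0 0.03 0 0 0" --pt "0 0 0.02 0 0 0" --pt "0 0 0.008 0 0 0" --pt "0 0 0.003 0 0 0" --pt "0 0 0 0 0 0" --pt "0 0 0 0 0 0"

```text
time: 8.35
tool_pos: [0.4352, -0.306, 0.1346]
tool_rot: [0.001, 1.0, 0.001, 0.0]
contact_force: [-0.2, 0.8, -3.8]
gripper_width: 0.553
```

```bash
python3 - <<'E'
from h import *
rel([.435,-.305,.1297])
E
```

```text
t 8.35 pos [ 435.2 -306.   134.6] w 0.553 F [-0.2  0.8 -3.8]
rotvec tool [ 0.08 -0.    0.11] shift in present tool mm [-0.2 -1.   4.9] in target tool mm [-0.2 -1.   4.9]
```

>>> send_rows --pt "0 0 0.0015 0 0 0" --pt "0 0 0.0015 0 0 0" --pt "0 0 0.0015 0 0 0" --pt "0 0 0 0 0 0"

```text
time: 8.85
tool_pos: [0.4348, -0.3056, 0.1297]
tool_rot: [0.0, 1.0, 0.001, -0.0]
contact_force: [-1.2, 1.3, 0.7]
gripper_width: 0.554
```

>>> send_rows --pt "0 0 0 0 0 0" --pt "0 0 0 0 0 0" --pt "0 0 0 0 0 0" --pt "0 0 -0.02 0 0 0" --pt "0 0 -0.04 0 0 0" --pt "0 0 -0.045 0 0 0" --pt "0.02 -0.04 -0.01 0 0 0" --pt "0.025 -0.05 0 0 0 0" --grip 0.8

```text
time: 9.85
tool_pos: [0.4809, -0.2158, 0.248]
tool_rot: [0.002, 1.0, -0.0, 0.002]
contact_force: [0.1, -0.3, -0.1]
gripper_width: 0.799
```

>>> send_rows --pt "0.025 -0.05 0 0 0 0" --pt "0.025 -0.05 0 0 0 0" --pt "0.025 -0.05 0 0 0 0" --pt "0.016 -0.03 0 0 0 0.1" --pt "0 0 0 0 0 0" --pt "0 0 0 0 0 0" --pt "0 0 0 0 0 0"

```text
time: 10.72
tool_pos: [0.57, -0.0363, 0.2443]
tool_rot: [0.0, 1.0, -0.001, -0.0]
contact_force: [-0.2, -0.1, -0.7]
gripper_width: 0.802
```

```bash
python3 - <<'E'
from h import *
import pickle
rel([.571,-.0348,.131])
c=manip.get_calibration('wrist'); im=manip.grab_frame('wrist'); pickle.dump(c,open('w4.pkl','wb')); cv2.imwrite('pics/w4.png',im)
crop(manip.grab_frame('scene'),80,150,380,340,2.5,'pics/s2.png')
E
```

```text
t 10.72 pos [570.  -36.3 244.3] w 0.802 F [-0.2 -0.1 -0.7]
rotvec tool [ 0.02  0.05 -0.08] shift in present tool mm [  1.1  -1.5 113.3] in target tool mm [  1.   -1.5 113.3]
```

View pics/w4.png

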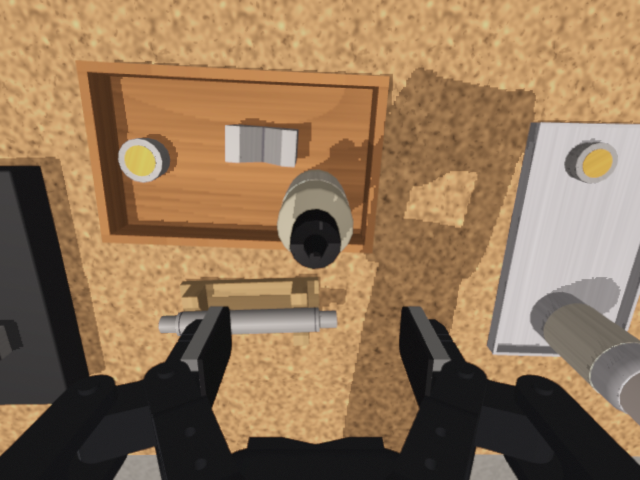

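View pics/s2.png

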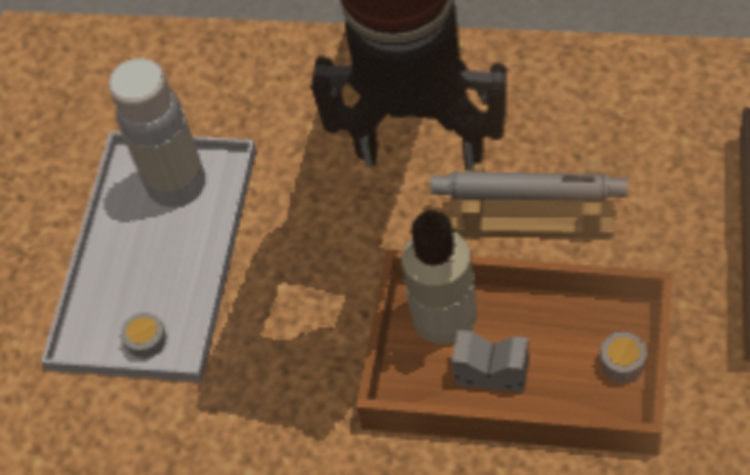

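```bash
python3 - <<'E'
from h import *
import pickle
c=pickle.load(open('w4.pkl','rb'))
print(w(c,317,246,.178),w(c,315.5,240,.157),w(c,289,240,.15),w(c,342,240,.15))
print(px(c,[.571,-.036,.178]),px(c,[.571,-.036,.157]))
crop(cv2.imread('pics/w4.png'),260,150,380,290,5,'pics/d4.png')
E
```

```text
[ 0.57799127 -0.03739271  0.178     ] [ 0.57474013 -0.0365396   0.157     ] [ 0.57244948 -0.01913858  0.15      ] [ 0.57240994 -0.0539521   0.15      ]
[[314.62611736 257.23291749]] [[314.66219969 245.54513026]]
```

View pics/d4.png

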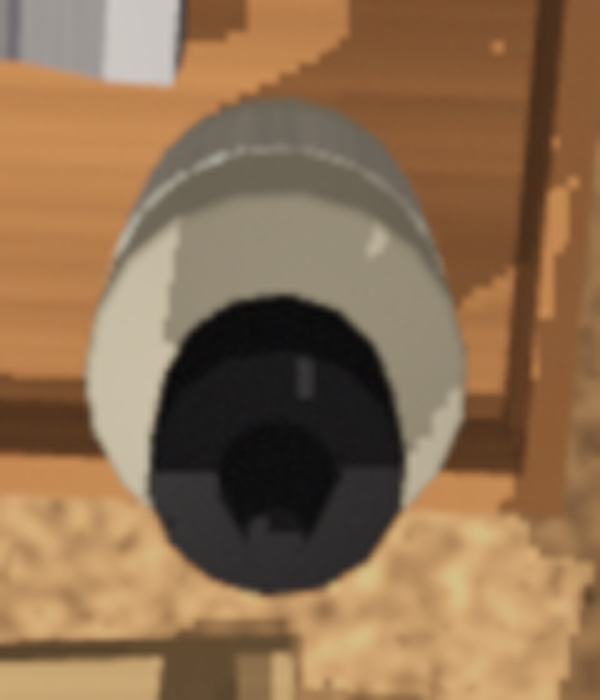

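>>> send_rows --pt "0.002 0.0003 0.03 0 0 0" --pt "0 0 0.04 0 0 0" --pt "0 0 0.03 0 0 0" --pt "0 0 0.013 0 0 0" --pt "0 0 0 0 0 0" --pt "0 0 0 0 0 0" --pt "0 0 0 0 0 0"

```text
time: 11.7
tool_pos: [0.5731, -0.0358, 0.1326]
tool_rot: [0.0, 1.0, 0.0, 0.001]
contact_force: [0.7, 0.7, 0.4]
gripper_width: 0.799
```

>>> send_rows --pt "0 0 0 0 0 0" --pt "0 0 0 0 0 0" --pt "0 0 0 0 0 0" --pt "0 0 0 0 0 0" --pt "0 0 0 0 0 0" --grip 0

```text
time: 12.32
tool_pos: [0.5726, -0.0357, 0.1315]
tool_rot: [0.0, 1.0, 0.0, -0.0]
contact_force: [0.1, -0.8, 3.9]
gripper_width: 0.369
```

>>> send_rows --pt "0 0 -0.01 0 0 0" --pt "0 0 -0.02 0 0 0" --pt "0 0 -0.025 0 0 0" --pt "0 0.01 -0.02 0 0 0" --pt "-0.006 0.03 -0.005 0 0 0" --pt "-0.006 0.045 0 0 0 0" --pt "-0.006 0.05 0 0 0 0" --pt "-0.006 0.05 0 0 0 0"

```text
time: 13.32
tool_pos: [0.5477, -0.2225, 0.2116]
tool_rot: [0.0, 1.0, 0.0, -0.0]
contact_force: [0.3, 0.2, -2.7]
gripper_width: 0.369
```

>>> send_rows --pt "-0.006 0.045 0 0 0 0" --pt "-0.003 0.03 0 0 0 0" --pt "0 0.01 0.02 0 0 0" --pt "0 0 0.03 0 0 0" --pt "0 0 0.02 0 0 0" --pt "0 0 0.008 0 0 0" --pt "0 0 0.003 0 0 0" --pt "0 0 0 0 0 0"

```text
time: 14.32
tool_pos: [0.5397, -0.3056, 0.1308]
tool_rot: [0.0, 1.0, 0.0, -0.0]
contact_force: [0.2, 0.0, -2.8]
gripper_width: 0.367
```

>>> send_rows --pt "0 0 0.001 0 0 0" --pt "0 0 0 0 0 0"

```text
time: 14.58
tool_pos: [0.5394, -0.3057, 0.1296]
tool_rot: [0.0, 1.0, 0.0, -0.0]
contact_force: [0.3, -0.3, -3.0]
gripper_width: 0.368
```

```bash
python3 - <<'E'
from h import *
rel([.54,-.305,.1267])
E
```

```text
t 14.57 pos [ 539.4 -305.7  129.6] w 0.368 F [ 0.3 -0.3 -3. ]
rotvec tool [0.04 0.03 0.01] shift in present tool mm [ 0.6 -0.7  2.9] in target tool mm [ 0.6 -0.7  2.9]
```

>>> send_rows --pt "0 0 0.001 0 0 0" --pt "0 0 0.001 0 0 0" --pt "0 0 0.0008 0 0 0" --pt "0 0 0 0 0 0"

```text
time: 15.08
tool_pos: [0.5393, -0.3056, 0.1266]
tool_rot: [0.0, 1.0, 0.0, -0.0]
contact_force: [-0.3, 0.5, 0.1]
gripper_width: 0.369
```

>>> send_rows --pt "0 0 0 0 0 0" --pt "0 0 0 0 0 0" --pt "0 0 0 0 0 0" --pt "0 0 -0.02 0 0 0" --pt "0 0 -0.04 0 0 0" --pt "0 0 -0.045 0 0 0" --pt "0.005 -0.02 -0.02 0 0 0" --pt "0.01 -0.05 -0.005 0 0 0" --grip 1

```text
time: 16.08
tool_pos: [0.5551, -0.2355, 0.2588]
tool_rot: [0.001, 1.0, -0.001, 0.001]
contact_force: [-0.1, 0.5, 0.7]
gripper_width: 1.003
```

>>> send_rows --pt "0.015 -0.06 0 0 0 0" --pt "0.015 -0.06 0 0 0 0" --pt "0.015 -0.06 0 0 0 0" --pt "0.015 -0.05 0 0 0 0" --pt "0.01 -0.016 0.02 0 0 0" --pt "0 0 0.03 0 0 0" --pt "0 0 0 0 0 0" --pt "0 0 0 0 0 0"

```text
time: 17.08
tool_pos: [0.6241, 0.0101, 0.2061]
tool_rot: [0.0, 1.0, -0.0, -0.001]
contact_force: [0.1, 0.3, 0.8]
gripper_width: 1.001
```

```bash
python3 - <<'E'
from h import *
import pickle
rel([.624,.01,.1])
c=manip.get_calibration('wrist'); im=manip.grab_frame('wrist'); pickle.dump(c,open('w5.pkl','wb')); cv2.imwrite('pics/w5.png',im)
crop(manip.grab_frame('scene'),80,150,380,340,2.5,'pics/s3.png')
E
```

```text
t 17.07 pos [624.1  10.1 206.1] w 1.001 F [0.1 0.3 0.8]
rotvec tool [ 0.    0.09 -0.03] shift in present tool mm [0.000e+00 1.000e-01 1.061e+02] in target tool mm [-1.000e-01  1.000e-01  1.061e+02]
```

View pics/w5.png

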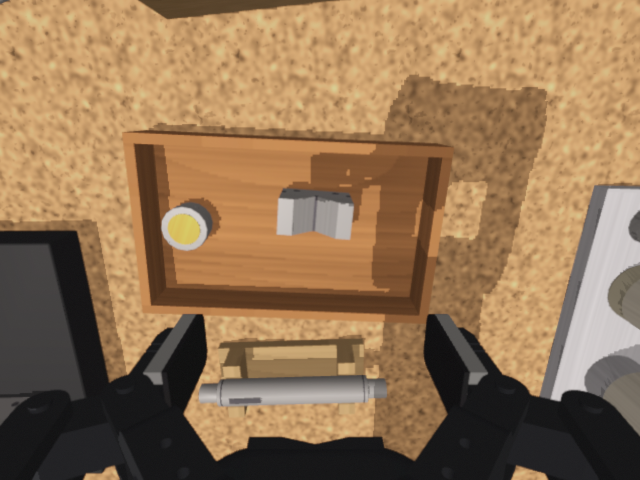

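View pics/s3.png

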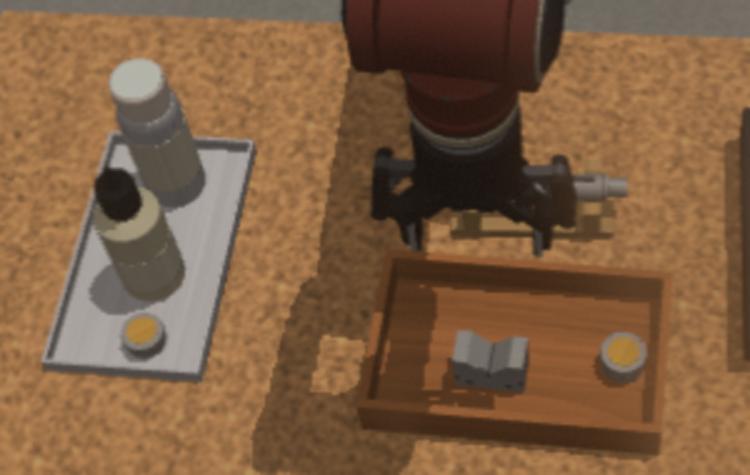

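```bash
python3 - <<'E'
from h import *
crop(cv2.imread('pics/w5.png'),260,175,370,255,7,'pics/d5.png')
E
```

```text
(no output)
```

View pics/d5.png

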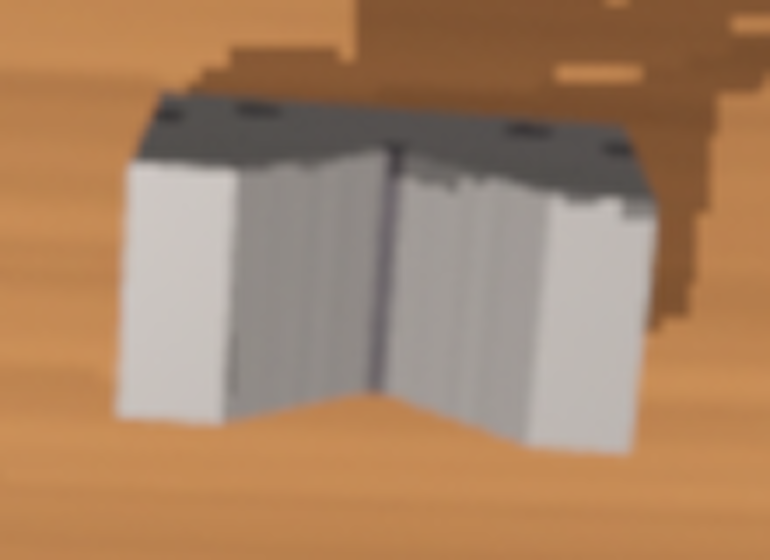

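```bash
python3 - <<'E'
from h import *
import pickle
c=pickle.load(open('w5.pkl','rb'))
pts=[(130,162),(655,202),(632,452),(117,417)]
q=np.array([w(c,260+(a+.5)/7-.5,175+(b+.5)/7-.5,.053) for a,b in pts])*1000
print(np.round(q,1),q.mean(0))
for i,j in((1,0),(2,3),(3,0),(2,1)):
  d=q[j]-q[i]; print(np.linalg.norm(d),np.degrees(np.arctan2(d[1],d[0])))
E
```

```text
[[642.3  39.3  53. ]
 [637.6 -20.1  53. ]
 [607.8 -18.4  53. ]
 [612.1  41.8  53. ]] [624.94066449  10.65360705  53.        ]
59.60643288943821 85.54812081736728
60.298497815327785 85.90003463434161
30.27139153262932 -4.669990516871903
29.906359340831074 -3.348877904007619
```

>>> send_rows --pt "0.001 -0.0006 0.02 0 0 2.1" --pt "0 0 0.04 0 0 2.1" --pt "0 0 0.045 0 0 0" --pt "0 0 0.04 0 0 0" --pt "0 0 0.025 0 0 0" --pt "0 0 0.01 0 0 0" --pt "0 0 0 0 0 0" --pt "0 0 0 0 0 0"

```text
time: 18.18
tool_pos: [0.6264, 0.0108, 0.028]
tool_rot: [0.0, 0.999, -0.037, 0.001]
contact_force: [-0.8, 1.0, -0.0]
gripper_width: 0.998
```

```bash
python3 - <<'E'
from h import *
rel([.625,.0107,.017],-4.3)
crop(manip.grab_frame('wrist'),0,0,640,480,1,'pics/w6.png')
E
```

```text
t 18.18 pos [626.4  10.8  28. ] w 0.998 F [-0.8  1.  -0. ]
rotvec tool [ 0.01 -0.11  0.1 ] shift in present tool mm [-1.4  0.2 11. ] in target tool mm [-1.4  0.3 11. ]
```

View pics/w6.png

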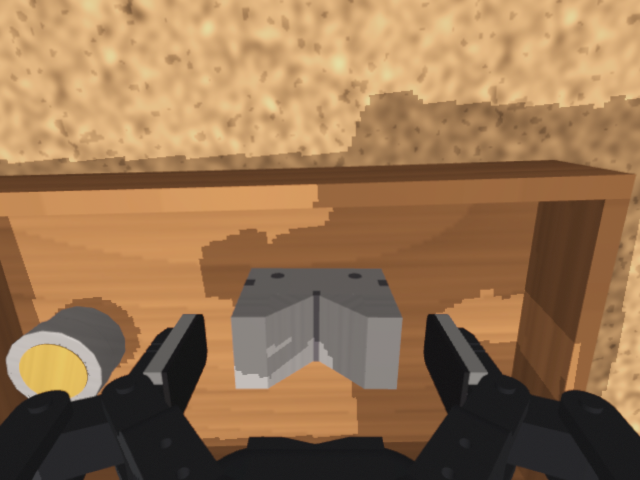

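>>> send_rows --pt "-0.001 0 0.006 0 0 0" --pt "0 0 0.004 0 0 0" --pt "0 0 0 0 0 0" --pt "0 0 0 0 0 0"

```text
time: 18.73
tool_pos: [0.6239, 0.0112, 0.0158]
tool_rot: [0.0, 0.999, -0.037, -0.001]
contact_force: [-0.6, -0.7, -0.6]
gripper_width: 0.998
```

>>> send_rows --pt "0 0 0 0 0 0" --pt "0 0 0 0 0 0" --pt "0 0 0 0 0 0" --pt "0 0 0 0 0 0" --grip 0

```text
time: 19.23
tool_pos: [0.6244, 0.011, 0.0164]
tool_rot: [0.0, 0.999, -0.037, -0.0]
contact_force: [0.1, -0.4, 2.7]
gripper_width: 0.69
```

```bash
python3 - <<'E'
from h import *
rel([.524,.304,.22],0)
E
```

```text
t 19.23 pos [624.4  11.   16.4] w 0.69 F [ 0.1 -0.4  2.7]
rotvec tool [ 0.02  0.03 -4.19] shift in present tool mm [-121.6 -284.8 -203.7] in target tool mm [-100.4 -293.  -203.6]
```

>>> send_rows --pt "0 0 -0.006 0 0 0" --pt "0 0 -0.02 0 0 0" --pt "0 0 -0.035 0 0 0" --pt "0 0 -0.045 0 0 -1.0" --pt "0 0 -0.045 0 0 -1.6" --pt "0 0 -0.045 0 0 -1.6" --pt "-0.02 -0.03 -0.03 0 0 0" --pt "-0.033 -0.046 -0.008 0 0 0"

```text
time: 20.23
tool_pos: [0.5722, 0.0872, 0.2543]
tool_rot: [-0.0, 1.0, -0.001, 0.002]
contact_force: [-0.2, 1.5, -6.0]
gripper_width: 0.692
```

>>> send_rows --pt "-0.034 -0.048 0 0 0 0" --pt "-0.034 -0.048 0 0 0 0" --pt "-0.034 -0.048 0 0 0 0" --pt "-0.03 -0.042 0 0 0 0" --pt "-0.019 -0.027 0 0 0 0" --pt "0 0 0 0 0 0" --pt "0 0 0 0 0 0" --pt "0 0 0 0 0 0"

```text
time: 21.22
tool_pos: [0.4206, 0.2994, 0.2503]
tool_rot: [0.0, 1.0, -0.001, -0.001]
contact_force: [0.6, -0.2, -5.7]
gripper_width: 0.698
```

```bash
python3 - <<'E'
from h import *
import pickle
rel([.524,.304,.22],0)
c=manip.get_calibration('wrist'); im=manip.grab_frame('wrist'); pickle.dump(c,open('w7.pkl','wb')); cv2.imwrite('pics/w7.png',im)
E
```

```text
t 21.23 pos [420.6 299.4 250.3] w 0.698 F [ 0.6 -0.2 -5.7]
rotvec tool [ 0.01  0.08 -0.07] shift in present tool mm [103.4  -4.8  30.1] in target tool mm [103.4  -4.6  30.3]
```

View pics/w7.png

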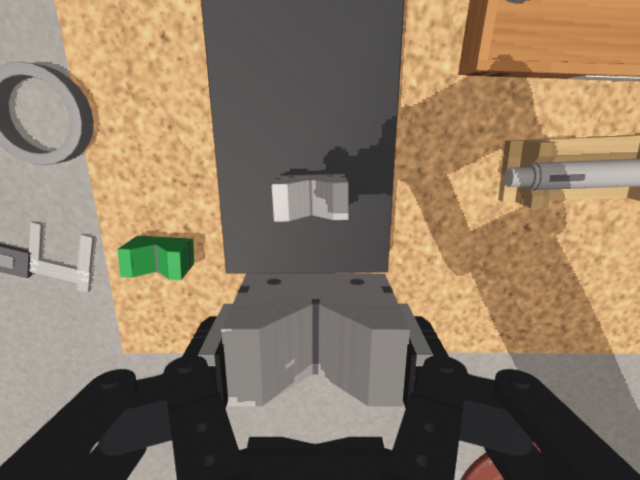

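```bash
python3 - <<'E'
from h import *
im=cv2.imread('pics/w7.png')
crop(im,260,160,360,235,8,'pics/d7.png')
crop(im,200,260,430,420,3.4,'pics/d7b.png')
E
```

```text
(no output)
```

View pics/d7.png

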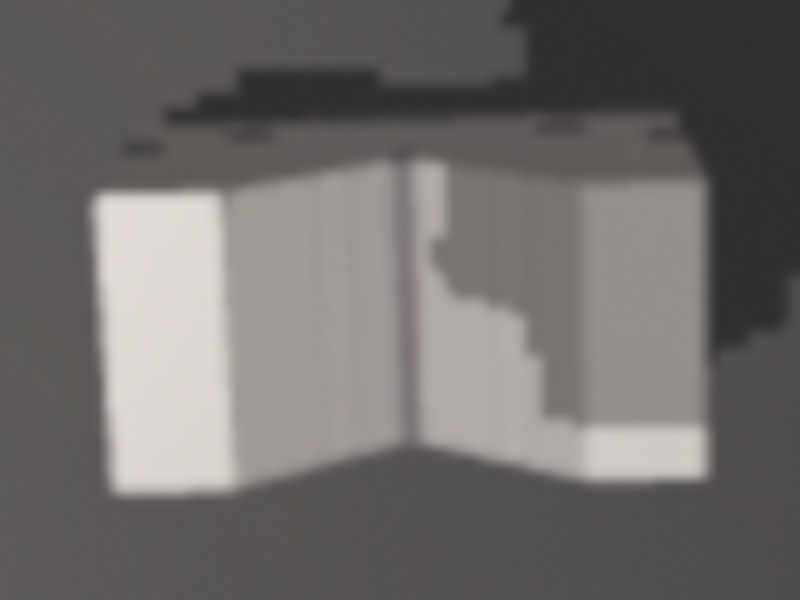

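View pics/d7b.png

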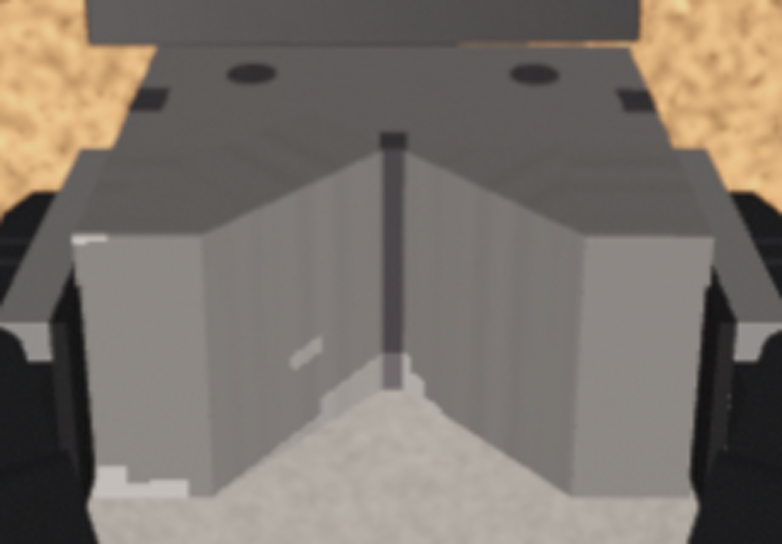

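```bash
python3 - <<'E'
from h import *
import pickle
c=pickle.load(open('w7.pkl','rb'))
def A(pts,o,s,z):
  q=np.array([w(c,o[0]+(a+.5)/s-.5,o[1]+(b+.5)/s-.5,z) for a,b in pts])*1000
  print(np.round(q[:,:2],1).tolist(),q.mean(0).round(1)); return q
q=A([(93,192),(707,178),(708,480),(113,493)],(260,160),8,.095)
for i,j in((1,0),(2,3),(3,0),(2,1)):
  d=q[j]-q[i]; print(np.linalg.norm(d),np.degrees(np.arctan2(d[1],d[0])))
A([(402,162),(411,440)],(260,160),8,.077)
zt=.2503-.0084+.045
q=A([(72,236),(714,236),(698,495),(90,495)],(200,260),3.4,zt)
for i,j in((1,0),(2,3),(3,0),(2,1)):
  d=q[j]-q[i]; print(np.linalg.norm(d),np.degrees(np.arctan2(d[1],d[0])))
A([(393,140),(393,385)],(200,260),3.4,zt-.018)
E
```

```text
[[449.6, 333.9], [450.9, 273.6], [420.3, 272.6], [419.0, 333.0]] [434.9 303.3  95. ]
60.35519451798766 91.2604393722898
60.4169463097234 91.24427694943986
30.670722628732296 1.6129282367959645
30.688206967980527 1.7280182894861402
[[449.6, 303.8], [419.8, 303.0]] [434.7 303.4  77. ]
[[436.5, 329.3], [436.4, 269.3], [406.9, 268.7], [406.9, 329.7]] [421.7 299.3 286.9]
59.947844745738195 89.94937933878983
61.00645953439134 89.9523741629873
29.597088649946127 -0.8781419912076436
29.597543375958598 1.1712890421448592
[[437.1, 299.3], [406.0, 299.3]] [421.6 299.3 268.9]
```

>>> send_rows --pt "0.02 -0.002 0 0 0 -0.7" --pt "0.04 -0.002 0 0 0 -0.7" --pt "0.03 -0.001 0.03 0 0 0" --pt "0.0132 -0.001 0.045 0 0 0" --pt "0 0 0.045 0 0 0" --pt "0 0 0.03 0 0 0" --pt "0 0 0 0 0 0" --pt "0 0 0 0 0 0"

```text
time: 22.28
tool_pos: [0.5245, 0.3078, 0.1018]
tool_rot: [-0.0, 1.0, 0.012, 0.0]
contact_force: [-0.2, 1.0, -4.6]
gripper_width: 0.693
```

>>> send_rows --pt "0 0 0.015 0 0 0" --pt "0 0 0.012 0 0 0" --pt "0 0 0.005 0 0 0" --pt "0 0 0 0 0 0" --pt "0 0 0 0 0 0"

```text
time: 22.9
tool_pos: [0.5233, 0.3078, 0.0684]
tool_rot: [-0.0, 1.0, 0.012, -0.0]
contact_force: [-0.2, 0.7, -5.2]
gripper_width: 0.695
```

```bash
python3 - <<'E'
from h import *
rel([.5237,.3056,.0584],1.4)
E
```

```text
t 22.9 pos [523.3 307.8  68.4] w 0.695 F [-0.2  0.7 -5.2]
rotvec tool [-0.02  0.04  0.01] shift in present tool mm [ 0.3  2.3 10. ] in target tool mm [ 0.3  2.3 10. ]
```

>>> send_rows --pt "0.0003 0.0023 0.003 0 0 0" --pt "0 0 0.003 0 0 0" --pt "0 0 0.0015 0 0 0" --pt "0 0 0 0 0 0" --pt "0 0 0 0 0 0"

```text
time: 23.52
tool_pos: [0.5235, 0.3054, 0.0606]
tool_rot: [-0.0, 1.0, 0.012, -0.001]
contact_force: [0.5, 0.1, -5.2]
gripper_width: 0.695
```

```bash
python3 - <<'E'
from h import *
rel([.5237,.3056,.0584],1.4)
E
```

```text
t 23.52 pos [523.5 305.4  60.6] w 0.695 F [ 0.5  0.1 -5.2]
rotvec tool [-0.    0.07  0.01] shift in present tool mm [ 0.3 -0.2  2.2] in target tool mm [ 0.2 -0.2  2.2]
```

>>> send_rows --pt "0 0 0.001 0 0 0" --pt "0 0 0.001 0 0 0" --pt "0 0 0 0 0 0"

```text
time: 23.9
tool_pos: [0.5233, 0.3054, 0.0585]
tool_rot: [0.0, 1.0, 0.012, -0.001]
contact_force: [0.0, -0.4, -6.2]
gripper_width: 0.693
```

>>> send_rows --pt "0 0 0.0008 0 0 0" --pt "0 0 0 0 0 0"

```text
time: 24.15
tool_pos: [0.5236, 0.3055, 0.0584]
tool_rot: [-0.0, 1.0, 0.012, -0.001]
contact_force: [-2.7, -0.2, -1.5]
gripper_width: 0.696
```

>>> send_rows --pt "0 0 0.0004 0 0 0" --pt "0 0 0 0 0 0"

```text
time: 24.4
tool_pos: [0.5236, 0.3055, 0.0584]
tool_rot: [-0.0, 1.0, 0.012, -0.001]
contact_force: [-5.2, -1.9, 4.8]
gripper_width: 0.694
```

>>> send_rows --pt "0 0 0 0 0 0" --pt "0 0 0 0 0 0" --pt "0 0 0 0 0 0" --pt "0 0 -0.01 0 0 0" --pt "0 0 -0.03 0 0 0" --pt "0 0 -0.045 0 0 0" --pt "-0.03 0 -0.045 0 0 0.7" --pt "-0.035 0 -0.045 0 0 0.7" --grip 1

```text
time: 25.4
tool_pos: [0.4583, 0.3041, 0.2348]
tool_rot: [-0.0, 1.0, -0.0, -0.0]
contact_force: [0.3, 0.4, 0.2]
gripper_width: 0.995
```

>>> send_rows --pt "-0.03 0 -0.015 0 0 0" --pt "0 0 0 0 0 0" --pt "0 0 0 0 0 0"

```text
time: 25.78
tool_pos: [0.4288, 0.3041, 0.2473]
tool_rot: [0.0, 1.0, 0.0, -0.001]
contact_force: [0.4, -0.4, 0.0]
gripper_width: 0.999
```

```bash
python3 - <<'E'
from h import *
import pickle
rel([.449,.032,.22],0)
c=manip.get_calibration('wrist'); im=manip.grab_frame('wrist'); pickle.dump(c,open('w8.pkl','wb')); cv2.imwrite('pics/w8.png',im)
crop(im,240,70,380,250,4.3,'pics/d8.png')
E
```

```text
t 25.77 pos [428.8 304.1 247.3] w 0.999 F [ 0.4 -0.4  0. ]
rotvec tool [0.01 0.06 0.01] shift in present tool mm [ 20.2 272.1  27.4] in target tool mm [ 20.2 272.1  27.3]
```

View pics/w8.png

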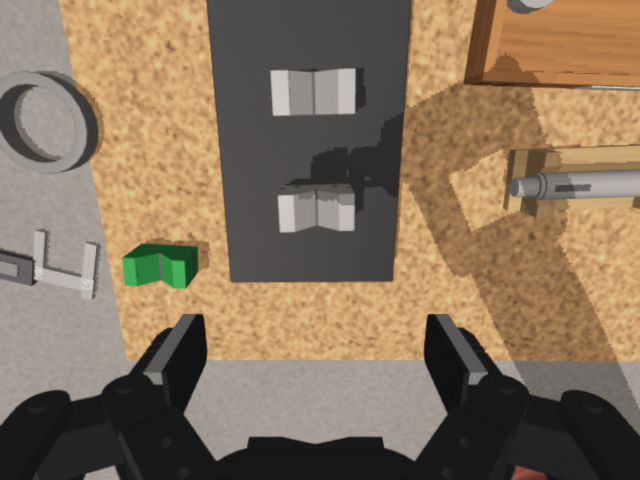

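View pics/d8.png

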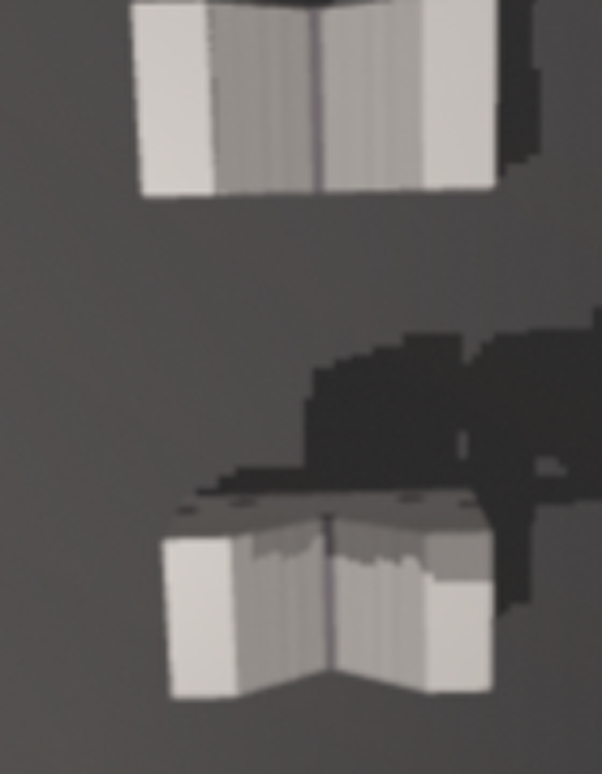

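```bash
python3 - <<'E'
from h import *
import pickle
c=pickle.load(open('w8.pkl','rb'))
crop(cv2.imread('pics/w8.png'),255,60,375,125,6.6,'pics/d8b.png')
def A(pts,o,s,z):
  q=np.array([w(c,o[0]+(a+.5)/s-.5,o[1]+(b+.5)/s-.5,z) for a,b in pts])*1000
  print(np.round(q[:,:2],1).tolist(),q.mean(0).round(1)); return q
for p in ([(130,3),(497,0),(497,188),(142,197)],[(162,540),(493,530),(492,690),(172,698)]):
  q=A(p,(240,70),4.3,.095)
  for i,j in((1,0),(2,3),(3,0),(2,1)):
    d=q[j]-q[i]; print(np.linalg.norm(d).round(1),np.degrees(np.arctan2(d[1],d[0])).round(2))
A([(315,10),(320,190)],(240,70),4.3,.077)
A([(327,515),(331,667)],(240,70),4.3,.077)
E
```

```text
[[538.8, 336.3], [539.3, 275.8], [510.1, 274.8], [508.6, 335.4]] [524.2 305.6  95. ]
60.5 90.46
60.7 91.4
30.2 1.64
29.2 2.05
[[449.2, 333.9], [451.1, 273.4], [420.6, 272.6], [419.0, 333.0]] [434.9 303.2  95. ]
60.5 91.78
60.4 91.52
30.2 1.78
30.5 1.56
[[539.5, 305.9], [509.8, 305.0]] [524.6 305.5  77. ]
[[450.4, 303.7], [419.9, 302.9]] [435.2 303.3  77. ]
```

View pics/d8b.png

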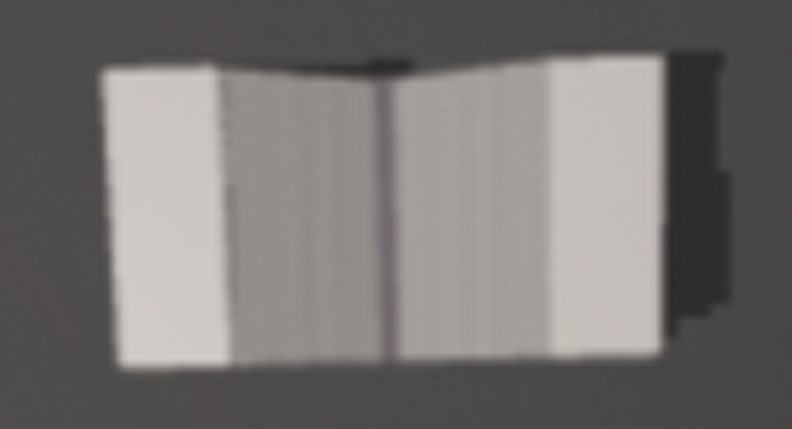

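>>> send_rows --pt "0.002 0.03 0 0 0 0" --pt "0.004 0.05 0 0 0 0" --pt "0.004 0.055 0 0 0 0" --pt "0.004 0.055 0 0 0 0" --pt "0.004 0.05 0 0 0 0" --pt "0.002 0.032 0 0 0 0" --pt "0 0 0.02 0 0 -10.2" --pt "0 0 0.02 0 0 -10.2" --grip 0.7

```text
time: 26.82
tool_pos: [0.4489, 0.0311, 0.206]
tool_rot: [-0.0, 0.984, 0.179, -0.001]
contact_force: [-0.3, 0.1, 0.1]
gripper_width: 0.701
```

>>> send_rows --pt "0 0 0.01 0 0 -10.2" --pt "0 0 0 0 0 -10.2" --pt "0 0 0 0 0 -10.2" --pt "0 0 0 0 0 -10.2" --pt "0 0 0 0 0 -10.2" --pt "0 0 0 0 0 -10.2" --pt "0 0 0 0 0 -10.2" --pt "0 0 0 0 0 0"

```text
time: 27.82
tool_pos: [0.4486, 0.0318, 0.1964]
tool_rot: [-0.001, 0.697, 0.717, -0.001]
contact_force: [-0.5, 0.6, -1.0]
gripper_width: 0.695
```

>>> send_rows --pt "0 0 0 0 0 0" --pt "0 0 0 0 0 0"

```text
time: 28.08
tool_pos: [0.4487, 0.0321, 0.1972]
tool_rot: [-0.001, 0.696, 0.718, -0.001]
contact_force: [0.0, -0.6, -0.3]
gripper_width: 0.702
```

```bash
python3 - <<'E'
from h import *
import pickle
rel([.449,.032,.1],92)
c=manip.get_calibration('wrist'); im=manip.grab_frame('wrist'); pickle.dump(c,open('w9.pkl','wb')); cv2.imwrite('pics/w9.png',im)
E
```

```text
t 28.07 pos [448.7  32.1 197.2] w 0.702 F [ 0.  -0.6 -0.3]
rotvec tool [-0.11 -0.   -0.28] shift in present tool mm [-0.1  0.5 97.2] in target tool mm [-0.1  0.3 97.2]
```

View pics/w9.png

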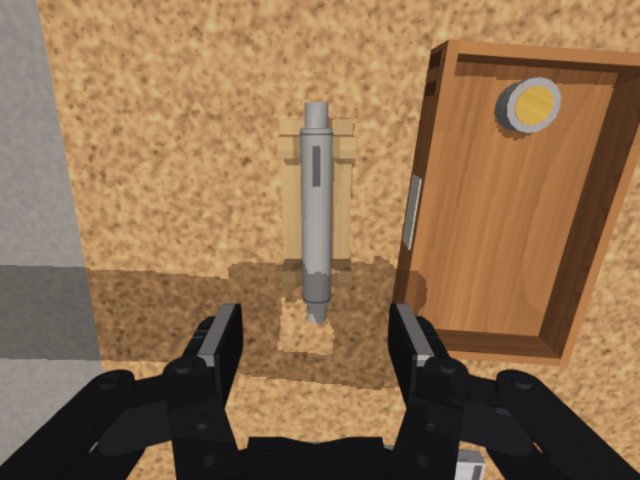

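```bash
python3 - <<'E'
from h import *
import pickle
c=pickle.load(open('w9.pkl','rb'))
crop(cv2.imread('pics/w9.png'),270,90,370,330,2.5,'pics/d9.png')
for p in [(316.5,103),(317.3,320),(316,131),(316,300)]: print(np.round(w(c,*p,.044)*1000,1))
E
```

```text
[446.1 121.3  44. ]
[452.5 -58.1  44. ]
[446.4 101.8  44. ]
[450.7 -38.6  44. ]
```

View pics/d9.png

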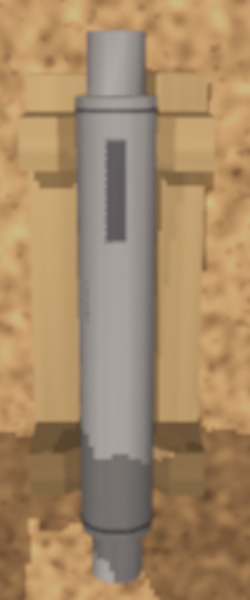

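>>> send_rows --pt "0 0 0.03 0 0 0" --pt "0 0 0.045 0 0 0" --pt "0 0 0.04 0 0 0" --pt "0 0 0.03 0 0 0" --pt "0 0 0.015 0 0 0" --pt "0 0 0 0 0 0" --pt "0 0 0 0 0 0" --pt "0 0 0 0 0 0"

```text
time: 29.12
tool_pos: [0.4497, 0.0321, 0.0391]
tool_rot: [0.001, 0.696, 0.718, 0.0]
contact_force: [1.4, 0.4, -0.1]
gripper_width: 0.7
```

```bash
python3 - <<'E'
from h import *
rel([.449,.0316,.021],92)
crop(manip.grab_frame('wrist'),0,0,640,480,1,'pics/w10.png')
E
```

```text
t 29.12 pos [449.7  32.1  39.1] w 0.7 F [ 1.4  0.4 -0.1]
rotvec tool [ 0.09  0.02 -0.19] shift in present tool mm [-0.5 -0.8 18.1] in target tool mm [-0.5 -0.7 18.1]
```

View pics/w10.png

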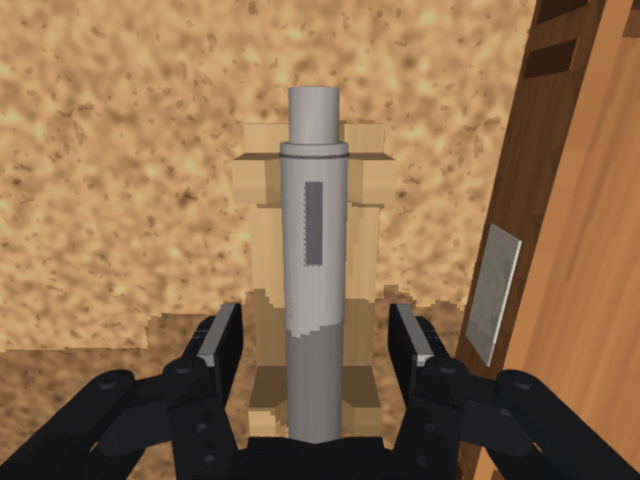

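Centred between the fingers (col 315). Lower the rest and close.

>>> send_rows --pt "0 -0.0004 0.01 0 0 0" --pt "0 0 0.007 0 0 0" --pt "0 0 0 0 0 0" --pt "0 0 0 0 0 0"

```text
time: 29.68
tool_pos: [0.4479, 0.0322, 0.0203]
tool_rot: [-0.001, 0.696, 0.718, -0.001]
contact_force: [0.6, -0.6, -0.2]
gripper_width: 0.7
```

>>> send_rows --pt "0 0 0 0 0 0" --pt "0 0 0 0 0 0" --pt "0 0 0 0 0 0" --pt "0 0 0 0 0 0" --pt "0 0 0 0 0 0" --grip 0

```text
time: 30.3
tool_pos: [0.4492, 0.0322, 0.0212]
tool_rot: [0.001, 0.696, 0.718, 0.0]
contact_force: [5.5, 0.5, -0.9]
gripper_width: 0.271
```

```bash
python3 - <<'E'
from h import *
rel([.4797,.3044,.2],1.45); print(manip.state()['ft_torque'])
E
```

```text
t 30.3 pos [449.2  32.2  21.2] w 0.271 F [ 5.5  0.5 -0.9]
rotvec tool [ 7.000e-02 -6.000e-02  9.035e+01] shift in present tool mm [ 271.1   39.3 -178.8] in target tool mm [  37.4 -271.4 -178.8]
[-0.00103407 -0.83164202  0.02325425]
```

>>> send_rows --pt "0 0 -0.005 0 0 0" --pt "0 0 -0.01 0 0 0" --pt "0 0 -0.02 0 0 0" --pt "0 0 -0.03 0 0 0" --pt "0 0 -0.035 0 0 0" --pt "0 0 -0.035 0 0 0" --pt "0 0 -0.03 0 0 0" --pt "0 0 -0.015 0 0 5"

```text
time: 31.3
tool_pos: [0.4479, 0.0322, 0.202]
tool_rot: [-0.0, 0.727, 0.686, -0.0]
contact_force: [0.2, -0.2, -5.1]
gripper_width: 0.271
```

>>> send_rows --pt "0 0 0 0 0 8" --pt "0 0 0 0 0 9" --pt "0 0 0 0 0 9" --pt "0 0 0 0 0 9" --pt "0 0 0 0 0 9" --pt "0 0 0 0 0 9" --pt "0 0 0 0 0 9" --pt "0 0 0 0 0 9"

```text
time: 32.3
tool_pos: [0.4468, 0.0323, 0.1994]
tool_rot: [-0.0, 0.991, 0.135, -0.002]
contact_force: [0.3, -0.2, -5.3]
gripper_width: 0.271
```

>>> send_rows --pt "0 0 0 0 0 8" --pt "0 0 0 0 0 6.4" --pt "0 0 0 0 0 0" --pt "0 0 0 0 0 0" --pt "0 0 0 0 0 0"

```text
time: 32.92
tool_pos: [0.448, 0.0322, 0.2003]
tool_rot: [-0.0, 1.0, 0.013, -0.001]
contact_force: [-0.9, -0.7, -4.6]
gripper_width: 0.273
```

```bash
python3 - <<'E'
from h import *
rel([.4797,.3044,.13],1.45); print(manip.state()['ft_torque'])
cv2.imwrite('pics/w11.png',manip.grab_frame('wrist'));crop(manip.grab_frame('side'),200,150,480,360,2.5,'pics/s11.png')
E
```

```text
t 32.92 pos [448.   32.2 200.3] w 0.273 F [-0.9 -0.7 -4.6]
rotvec tool [-0.    0.12  0.01] shift in present tool mm [  38.8 -271.3   70.2] in target tool mm [  38.6 -271.3   70.3]
[ 0.02749931 -0.00436781  0.01900786]
```

View pics/w11.png

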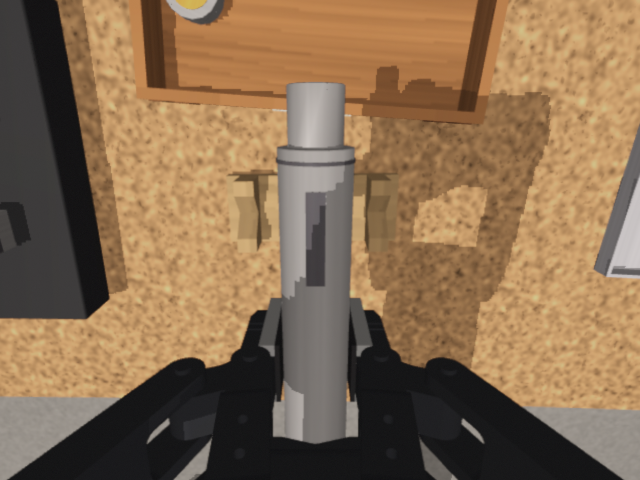

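View pics/s11.png

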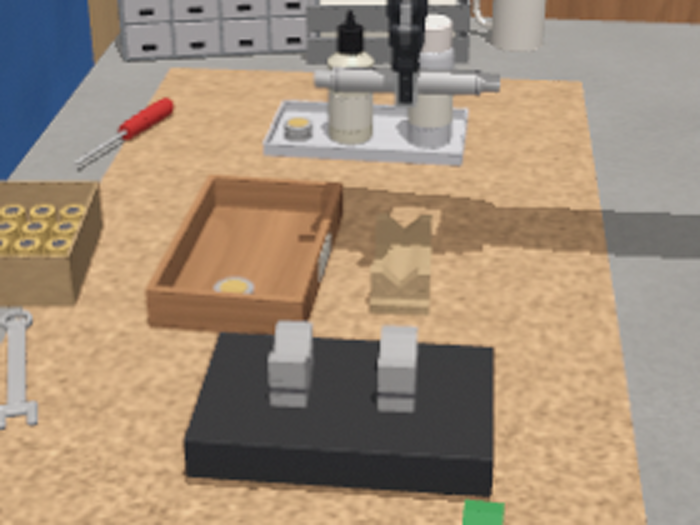

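>>> send_rows --pt "0.002 -0.015 0 0 0 0" --pt "0.005 -0.035 0 0 0 0" --pt "0.007 -0.048 0 0 0 0" --pt "0.007 -0.05 0 0 0 0" --pt "0.007 -0.05 0 0 0 0" --pt "0.006 -0.04 0 0 0 0" --pt "0.003 -0.023 0 0 0 0" --pt "0.0016 -0.0103 0 0 0 0"

```text
time: 34.02
tool_pos: [0.4799, 0.3056, 0.2002]
tool_rot: [0.0, 1.0, 0.013, -0.001]
contact_force: [1.0, 0.3, -4.4]
gripper_width: 0.277
```

>>> send_rows --pt "0 0 0.02 0 0 0" --pt "0 0 0.03 0 0 0" --pt "0 0 0.025 0 0 0" --pt "0 0 0.015 0 0 0" --pt "0 0 0.005 0 0 0" --pt "0 0 0 0 0 0" --pt "0 0 0 0 0 0"

```text
time: 34.9
tool_pos: [0.4809, 0.3047, 0.1068]
tool_rot: [-0.0, 1.0, 0.012, 0.0]
contact_force: [-0.0, -0.0, -4.4]
gripper_width: 0.272
```

```bash
python3 - <<'E'
from h import *
rel([.4797,.3044,.0742],1.45)
crop(manip.grab_frame('side'),220,240,430,360,3.5,'pics/s12.png')
crop(manip.grab_frame('scene'),365,140,505,305,3.5,'pics/s12b.png')
E
```

```text
t 34.9 pos [480.9 304.7 106.8] w 0.272 F [-0.  -0.  -4.4]
rotvec tool [-0.05 -0.05 -0.04] shift in present tool mm [-1.2  0.3 32.6] in target tool mm [-1.2  0.3 32.6]
```

View pics/s12.png

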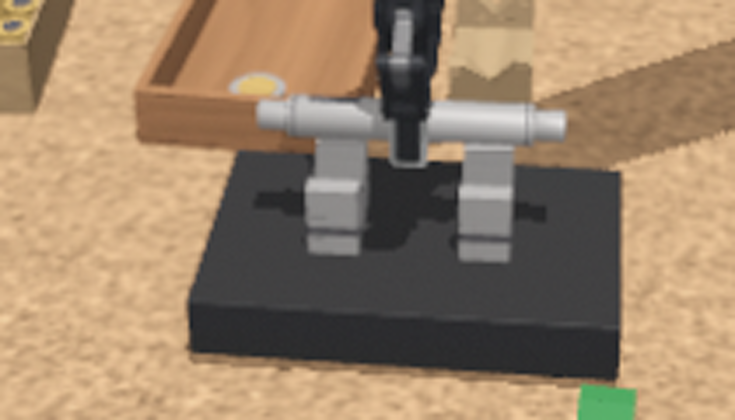

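View pics/s12b.png

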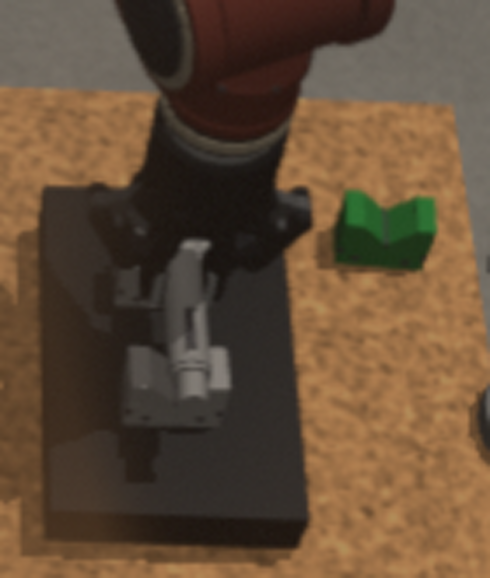

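>>> send_rows --pt "-0.001 0.0003 0.01 0 0 0" --pt "0 0 0.012 0 0 0" --pt "0 0 0.006 0 0 0" --pt "0 0 0.0015 0 0 0" --pt "0 0 0 0 0 0" --pt "0 0 0 0 0 0"

```text
time: 35.75
tool_pos: [0.4793, 0.3042, 0.0763]
tool_rot: [-0.0, 1.0, 0.012, -0.0]
contact_force: [0.3, -0.0, -4.0]
gripper_width: 0.271
```

```bash
python3 - <<'E'
from h import *
rel([.4797,.3044,.0742],1.45)
E
```

```text
t 35.75 pos [479.3 304.2  76.3] w 0.271 F [ 0.3 -0.  -4. ]
rotvec tool [-0.01  0.04 -0.04] shift in present tool mm [ 0.4 -0.2  2.1] in target tool mm [ 0.4 -0.2  2.1]
```

>>> send_rows --pt "0 0 0.0008 0 0 0" --pt "0 0 0.0007 0 0 0" --pt "0 0 0 0 0 0"

```text
time: 36.12
tool_pos: [0.4791, 0.3041, 0.0745]
tool_rot: [-0.0, 1.0, 0.012, -0.001]
contact_force: [0.4, 0.1, -3.3]
gripper_width: 0.274
```

>>> send_rows --pt "0 0 0.0005 0 0 0" --pt "0 0 0 0 0 0"

```text
time: 36.38
tool_pos: [0.4792, 0.3043, 0.0743]
tool_rot: [-0.0, 1.0, 0.012, -0.0]
contact_force: [-0.3, 0.9, -3.7]
gripper_width: 0.273
```

>>> send_rows --pt "0 0 0.0005 0 0 0" --pt "0 0 0 0 0 0"

```text
time: 36.62
tool_pos: [0.4793, 0.3044, 0.0742]
tool_rot: [-0.0, 1.0, 0.012, -0.0]
contact_force: [-2.6, 1.1, 0.7]
gripper_width: 0.275
```

>>> send_rows --pt "0 0 0.0004 0 0 0" --pt "0 0 0 0 0 0"

```text
time: 36.88
tool_pos: [0.4793, 0.3044, 0.0741]
tool_rot: [-0.0, 1.0, 0.012, -0.0]
contact_force: [-3.7, 0.9, 4.5]
gripper_width: 0.275
```

>>> send_rows --pt "0 0 0 0 0 0" --pt "0 0 0 0 0 0" --pt "0 0 0 0 0 0" --pt "0 0 0 0 0 0" --pt "0 0 -0.01 0 0 0" --pt "0 0 -0.03 0 0 0" --pt "0 0 -0.04 0 0 0" --pt "0 0 -0.045 0 0 0" --grip 0.6

```text
time: 37.88
tool_pos: [0.4788, 0.3039, 0.1994]
tool_rot: [0.0, 1.0, 0.012, -0.001]
contact_force: [0.5, 0.3, -0.0]
gripper_width: 0.599
```

>>> send_rows --pt "-0.02 0.02 -0.045 0 0 1.45" --pt "-0.02 0.05 -0.01 0 0 0" --pt "0 0.05 0 0 0 0" --pt "0 0 0 0 0 0" --pt "0 0 0 0 0 0" --grip 0.85

```text
time: 38.5
tool_pos: [0.4398, 0.1837, 0.2537]
tool_rot: [-0.0, 1.0, -0.001, -0.0]
contact_force: [-0.5, 0.4, -0.3]
gripper_width: 0.846
```

```bash
python3 - <<'E'
from h import *
import pickle
rel([.539,-.3056,.24],0)
c=manip.get_calibration('wrist'); im=manip.grab_frame('wrist'); pickle.dump(c,open('w12.pkl','wb')); cv2.imwrite('pics/w12.png',im)
crop(manip.grab_frame('scene'),365,140,505,305,3.5,'pics/s13b.png')
E
```

```text
t 38.5 pos [439.8 183.7 253.7] w 0.846 F [-0.5  0.4 -0.3]
rotvec tool [-0.04  0.03 -0.07] shift in present tool mm [ 99.8 489.2  13.3] in target tool mm [ 99.2 489.3  13.7]
```

View pics/w12.png

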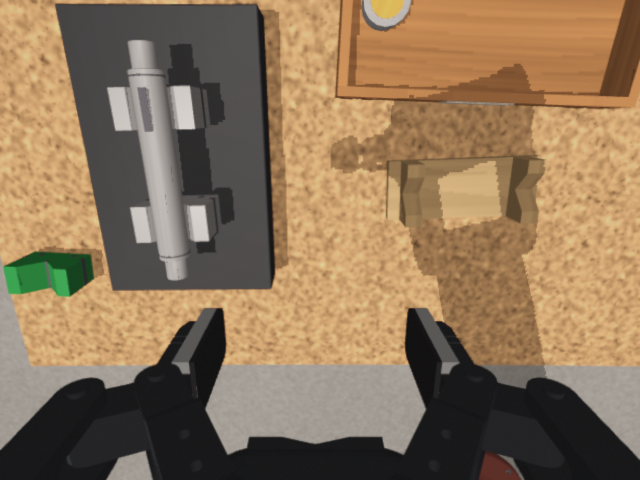

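View pics/s13b.png

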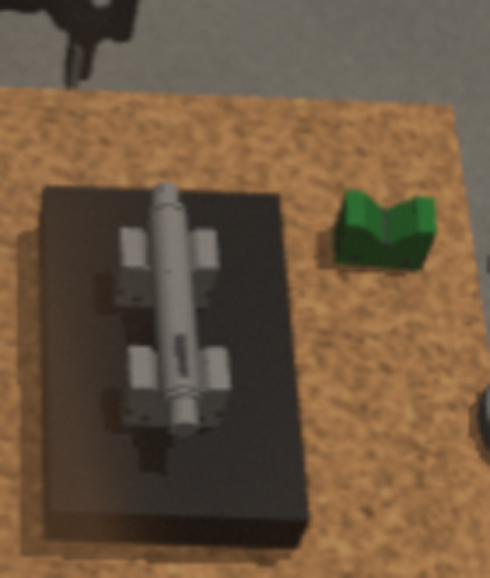

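>>> send_rows --pt "0.006 0.03 0 0 0 0" --pt "0.01 0.05 0 0 0 0" --pt "0.012 0.06 0 0 0 0" --pt "0.012 0.06 0 0 0 0" --pt "0.012 0.06 0 0 0 0" --pt "0.012 0.06 0 0 0 0" --pt "0.012 0.06 0 0 0 0" --pt "0.01 0.05 0 0 0 0" --grip 0.8

```text
time: 39.6
tool_pos: [0.5263, -0.2479, 0.2525]
tool_rot: [-0.0, 1.0, 0.0, -0.001]
contact_force: [0.8, 0.6, -0.4]
gripper_width: 0.803
```

>>> send_rows --pt "0.009 0.04 0 0 0 0" --pt "0.0045 0.0193 0.01 0 0 0" --pt "0 0 0 0 0 0" --pt "0 0 0 0 0 0" --pt "0 0 0 0 0 0"

```text
time: 40.22
tool_pos: [0.5391, -0.3044, 0.2434]
tool_rot: [0.0, 1.0, 0.0, -0.0]
contact_force: [-0.0, -0.1, -0.0]
gripper_width: 0.8
```

```bash
python3 - <<'E'
from h import *
import pickle
c=pickle.load(open('w12.pkl','rb'))
print([np.round(w(c,*p,.095)*1000,1) for p in [(142,42),(177,279)]])
rel([.5394,-.3056,.1266],0)
cv2.imwrite('pics/w13.png',manip.grab_frame('wrist'))
E
```

```text
[array([568.3, 306. ,  95. ]), array([385.7, 303.1,  95. ])]
t 40.23 pos [ 539.1 -304.4  243.4] w 0.8 F [-0.  -0.1 -0. ]
rotvec tool [0.01 0.05 0.06] shift in present tool mm [  0.4   1.2 116.8] in target tool mm [  0.3   1.2 116.8]
```

View pics/w13.png

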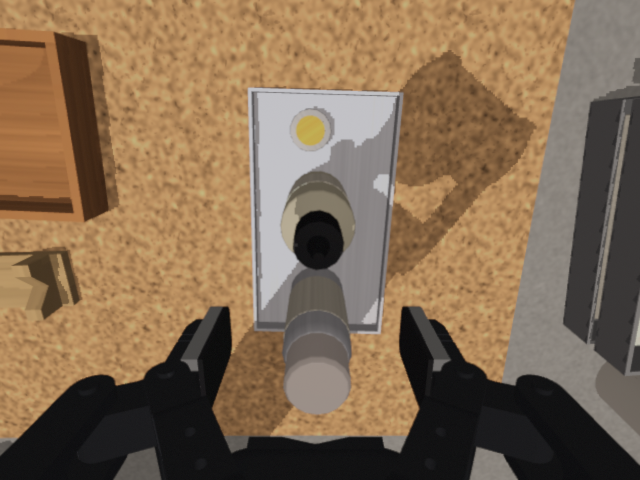

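>>> send_rows --pt "0.0003 0.0012 0.03 0 0 0" --pt "0 0 0.04 0 0 0" --pt "0 0 0.03 0 0 0" --pt "0 0 0.0162 0 0 0" --pt "0 0 0 0 0 0" --pt "0 0 0 0 0 0" --pt "0 0 0 0 0 0"

```text
time: 41.15
tool_pos: [0.5399, -0.3076, 0.1287]
tool_rot: [0.001, 1.0, -0.0, 0.001]
contact_force: [0.8, -0.2, 0.3]
gripper_width: 0.801
```

>>> send_rows --pt "0 0 0 0 0 0" --pt "0 0 0 0 0 0" --pt "0 0 0 0 0 0" --pt "0 0 0 0 0 0" --pt "0 0 0 0 0 0" --grip 0

```text
time: 41.78
tool_pos: [0.5394, -0.3071, 0.1275]
tool_rot: [0.0, 1.0, -0.0, -0.0]
contact_force: [1.1, 1.0, 4.7]
gripper_width: 0.367
```

```bash
python3 - <<'E'
from h import *
rel([.5727,-.0358,.2],0)
E
```

```text
t 41.77 pos [ 539.4 -307.1  127.5] w 0.367 F [1.1 1.  4.7]
rotvec tool [ 0.03  0.02 -0.03] shift in present tool mm [  33.1 -271.3  -72.6] in target tool mm [  33.3 -271.3  -72.5]
```

>>> send_rows --pt "0 0 -0.01 0 0 0" --pt "0 0 -0.025 0 0 0" --pt "0 0 -0.03 0 0 0" --pt "0.003 -0.015 -0.015 0 0 0" --pt "0.005 -0.035 0 0 0 0" --pt "0.005 -0.048 0 0 0 0" --pt "0.005 -0.05 0 0 0 0" --pt "0.005 -0.05 0 0 0 0"

```text
time: 42.78
tool_pos: [0.5613, -0.1063, 0.2054]
tool_rot: [-0.001, 1.0, -0.0, -0.002]
contact_force: [0.0, 0.1, -1.9]
gripper_width: 0.368
```

>>> send_rows --pt "0.005 -0.04 0 0 0 0" --pt "0.003 -0.023 0 0 0 0" --pt "0.002 -0.0103 0 0 0 0" --pt "0 0 0 0 0 0" --pt "0 0 0 0 0 0" --pt "0 0 0 0 0 0"

```text
time: 43.52
tool_pos: [0.5722, -0.0366, 0.2066]
tool_rot: [0.0, 1.0, -0.001, -0.001]
contact_force: [-0.6, -0.2, -2.8]
gripper_width: 0.368
```

```bash
python3 - <<'E'
from h import *
rel([.5727,-.0358,.1325],0)
E
```

```text
t 43.52 pos [572.2 -36.6 206.6] w 0.368 F [-0.6 -0.2 -2.8]
rotvec tool [ 0.01  0.09 -0.12] shift in present tool mm [ 0.6 -0.8 74.1] in target tool mm [ 0.5 -0.8 74.1]
```

>>> send_rows --pt "0.0005 -0.0008 0.02 0 0 0" --pt "0 0 0.025 0 0 0" --pt "0 0 0.018 0 0 0" --pt "0 0 0.006 0 0 0" --pt "0 0 0.002 0 0 0" --pt "0 0 0 0 0 0" --pt "0 0 0 0 0 0"

```text
time: 44.4
tool_pos: [0.5733, -0.035, 0.1368]
tool_rot: [0.0, 1.0, -0.0, 0.0]
contact_force: [-0.2, 0.1, -3.2]
gripper_width: 0.365
```

```bash
python3 - <<'E'
from h import *
rel([.5727,-.0358,.1325],0)
E
```

```text
t 44.4 pos [573.3 -35.  136.8] w 0.365 F [-0.2  0.1 -3.2]
rotvec tool [ 0.02 -0.03 -0.04] shift in present tool mm [-0.6  0.8  4.3] in target tool mm [-0.6  0.8  4.3]
```

>>> send_rows --pt "-0.0005 0.0008 0.0015 0 0 0" --pt "0 0 0.0012 0 0 0" --pt "0 0 0.001 0 0 0" --pt "0 0 0 0 0 0" --pt "0 0 0 0 0 0"

```text
time: 45.02
tool_pos: [0.5725, -0.0357, 0.1326]
tool_rot: [0.0, 1.0, -0.0, -0.0]
contact_force: [-0.2, 0.6, 1.2]
gripper_width: 0.36
```

>>> send_rows --pt "0 0 0 0 0 0" --pt "0 0 0 0 0 0" --pt "0 0 0 0 0 0" --pt "0 0 -0.02 0 0 0" --pt "0 0 -0.04 0 0 0" --pt "0 0 -0.04 0 0 0" --pt "-0.02 0.03 -0.015 0 0 0" --pt "-0.025 0.05 0 0 0 0" --grip 0.8

```text
time: 46.02
tool_pos: [0.5284, -0.1161, 0.2515]
tool_rot: [0.001, 1.0, 0.001, 0.002]
contact_force: [-0.1, -0.5, -0.8]
gripper_width: 0.796
```

>>> send_rows --pt "-0.025 0.055 0 0 0 0" --pt "-0.025 0.055 0 0 0 0" --pt "-0.025 0.05 0 0 0 0" --pt "-0.0177 0.03 0 0 0 0" --pt "0 0 0 0 0 0" --pt "0 0 0 0 0 0" --pt "0 0 0 0 0 0"

```text
time: 46.9
tool_pos: [0.4351, -0.3047, 0.2477]
tool_rot: [0.0, 1.0, 0.0, -0.0]
contact_force: [0.2, -0.2, -0.7]
gripper_width: 0.797
```

```bash
python3 - <<'E'
from h import *
rel([.4350,-.3056,.1302],0)
cv2.imwrite('pics/w14.png',manip.grab_frame('wrist'))
crop(manip.grab_frame('scene'),80,150,380,340,2.5,'pics/s14.png')
E
```

```text
t 46.9 pos [ 435.1 -304.7  247.7] w 0.797 F [ 0.2 -0.2 -0.7]
rotvec tool [0.01 0.05 0.06] shift in present tool mm [  0.    0.8 117.5] in target tool mm [-1.000e-01  9.000e-01  1.175e+02]
```

View pics/w14.png

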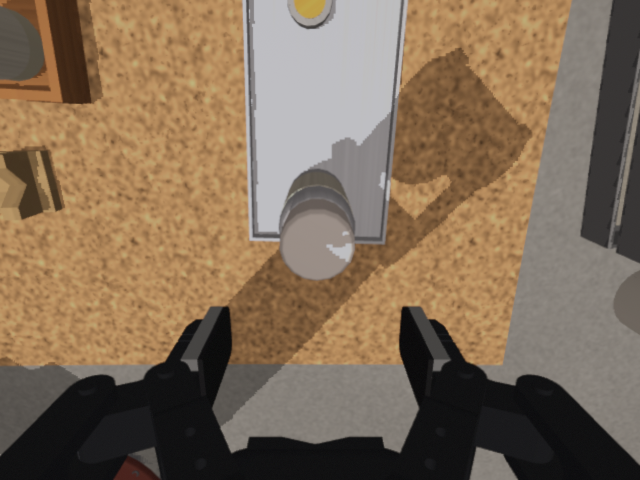

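View pics/s14.png

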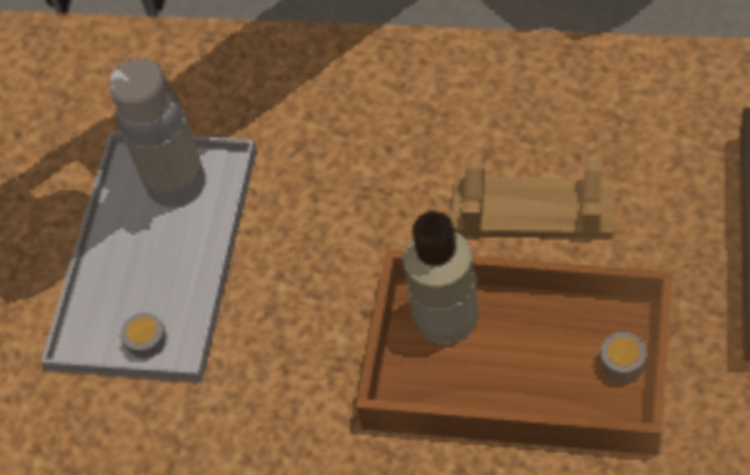

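>>> send_rows --pt "0 0.0006 0.03 0 0 0" --pt "0 0 0.04 0 0 0" --pt "0 0 0.03 0 0 0" --pt "0 0 0.0165 0 0 0" --pt "0 0 0 0 0 0" --pt "0 0 0 0 0 0" --pt "0 0 0 0 0 0"

```text
time: 47.88
tool_pos: [0.4351, -0.3069, 0.1325]
tool_rot: [0.001, 1.0, -0.0, 0.0]
contact_force: [0.3, 0.1, -0.6]
gripper_width: 0.793
```

>>> send_rows --pt "0 0 0 0 0 0" --pt "0 0 0 0 0 0" --pt "0 0 0 0 0 0" --pt "0 0 0 0 0 0" --pt "0 0 0 0 0 0" --grip 0

```text
time: 48.5
tool_pos: [0.4351, -0.3067, 0.1321]
tool_rot: [0.001, 1.0, -0.0, 0.0]
contact_force: [0.0, 0.8, 4.6]
gripper_width: 0.554
```

```bash
python3 - <<'E'
from h import *
rel([.5743,.0578,.2],0)
E
```

```text
t 48.5 pos [ 435.1 -306.7  132.1] w 0.554 F [0.  0.8 4.6]
rotvec tool [ 0.08 -0.04 -0.04] shift in present tool mm [ 139.  -364.5  -68.3] in target tool mm [ 139.2 -364.5  -67.9]
```

>>> send_rows --pt "0 0 -0.01 0 0 0" --pt "0 0 -0.025 0 0 0" --pt "0 0 -0.03 0 0 0" --pt "0 -0.02 -0.015 0 0 0" --pt "0 -0.04 0 0 0 0" --pt "0 -0.05 0 0 0 0" --pt "0 -0.05 0 0 0 0" --pt "0 -0.05 0 0 0 0"

```text
time: 49.5
tool_pos: [0.4334, -0.0945, 0.2096]
tool_rot: [-0.0, 1.0, -0.001, -0.002]
contact_force: [1.3, 0.5, -3.3]
gripper_width: 0.552
```

>>> send_rows --pt "0 -0.05 0 0 0 0" --pt "0 -0.045 0 0 0 0" --pt "0.01 -0.035 0 0 0 0" --pt "0.025 -0.0245 0 0 0 0" --pt "0.035 0 0 0 0 0" --pt "0.035 0 0 0 0 0" --pt "0.023 0 0 0 0 0" --pt "0.0115 0 0 0 0 0"

```text
time: 50.5
tool_pos: [0.5741, 0.0581, 0.2091]
tool_rot: [0.0, 1.0, -0.0, -0.002]
contact_force: [0.1, -0.7, -3.5]
gripper_width: 0.556
```

>>> send_rows --pt "0 0 0 0 0 0" --pt "0 0 0 0 0 0"

```text
time: 50.75
tool_pos: [0.5732, 0.0582, 0.2101]
tool_rot: [0.0, 1.0, -0.0, -0.001]
contact_force: [-0.5, -1.0, -4.3]
gripper_width: 0.548
```

```bash
python3 - <<'E'
from h import *
rel([.5746,.0578,.1371],0)
E
```

```text
t 50.75 pos [573.2  58.2 210.1] w 0.548 F [-0.5 -1.  -4.3]
rotvec tool [ 0.    0.15 -0.04] shift in present tool mm [ 1.6  0.4 73. ] in target tool mm [ 1.4  0.4 73. ]
```

>>> send_rows --pt "0.001 0.0003 0.02 0 0 0" --pt "0 0 0.025 0 0 0" --pt "0 0 0.018 0 0 0" --pt "0 0 0.005 0 0 0" --pt "0 0 0.002 0 0 0" --pt "0 0 0 0 0 0" --pt "0 0 0 0 0 0"

```text
time: 51.62
tool_pos: [0.5757, 0.0579, 0.1415]
tool_rot: [0.0, 1.0, -0.0, 0.0]
contact_force: [-1.1, -0.1, -2.6]
gripper_width: 0.555
```

```bash
python3 - <<'E'
from h import *
rel([.5746,.0578,.1371],0)
E
```

```text
t 51.62 pos [575.7  57.9 141.5] w 0.555 F [-1.1 -0.1 -2.6]
rotvec tool [ 0.01 -0.02 -0.04] shift in present tool mm [-1.1  0.1  4.4] in target tool mm [-1.1  0.1  4.4]
```

>>> send_rows --pt "-0.001 0 0.0015 0 0 0" --pt "0 0 0.0012 0 0 0" --pt "0 0 0.001 0 0 0" --pt "0 0 0 0 0 0" --pt "0 0 0 0 0 0"

```text
time: 52.25
tool_pos: [0.5742, 0.058, 0.1372]
tool_rot: [-0.0, 1.0, -0.0, -0.0]
contact_force: [-0.9, 0.6, -0.0]
gripper_width: 0.553
```

>>> send_rows --pt "0 0 0.0002 0 0 0" --pt "0 0 0 0 0 0"

```text
time: 52.5
tool_pos: [0.5743, 0.0579, 0.1372]
tool_rot: [0.0, 1.0, -0.0, -0.0]
contact_force: [-0.9, 1.3, 1.5]
gripper_width: 0.551
```

>>> send_rows --pt "0 0 0 0 0 0" --pt "0 0 0 0 0 0" --pt "0 0 0 0 0 0" --pt "0 0 -0.02 0 0 0" --pt "0 0 -0.04 0 0 0" --pt "0 0 -0.05 0 0 0" --pt "-0.03 0 -0.05 0 0 0" --pt "-0.05 -0.02 -0.05 0 0 0" --grip 0.8

```text
time: 53.5
tool_pos: [0.5016, 0.0745, 0.3432]
tool_rot: [0.0, 1.0, -0.001, 0.001]
contact_force: [-0.1, -0.4, 0.5]
gripper_width: 0.801
```

>>> send_rows --pt "-0.04 -0.04 -0.03 0 0 0" --pt "-0.01 -0.02 0 0 0 0" --pt "0 0 0 0 0 0" --pt "0 0 0 0 0 0" --pt "0 0 0 0 0 0"

```text
time: 54.12
tool_pos: [0.4531, 0.1333, 0.3681]
tool_rot: [0.0, 1.0, -0.001, -0.001]
contact_force: [0.5, 1.4, -0.2]
gripper_width: 0.799
```

```bash
python3 - <<'E'
from h import *
import pickle
rel([.45,.14,.38],0)
c=manip.get_calibration('wrist'); im=manip.grab_frame('wrist'); pickle.dump(c,open('w15.pkl','wb')); cv2.imwrite('pics/w15.png',im)
cv2.imwrite('pics/s15.png',manip.grab_frame('scene')); cv2.imwrite('pics/side15.png',manip.grab_frame('side'))
E
```

```text
t 54.12 pos [453.1 133.3 368.1] w 0.799 F [ 0.5  1.4 -0.2]
rotvec tool [ 0.02  0.14 -0.11] shift in present tool mm [ -3.1  -6.7 -11.9] in target tool mm [ -3.1  -6.7 -11.9]
```

View pics/w15.png

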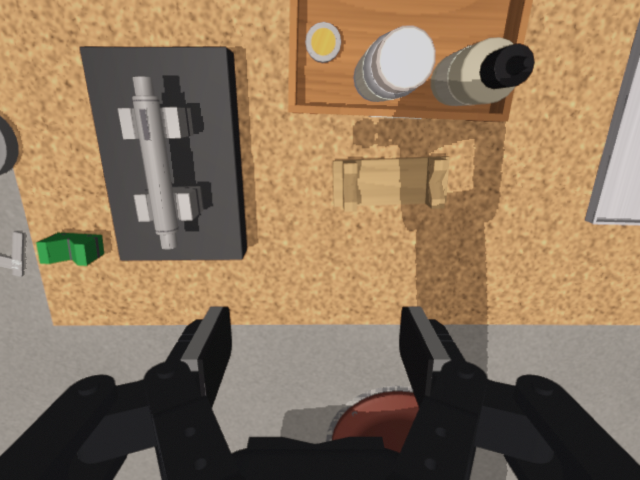

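View pics/s15.png

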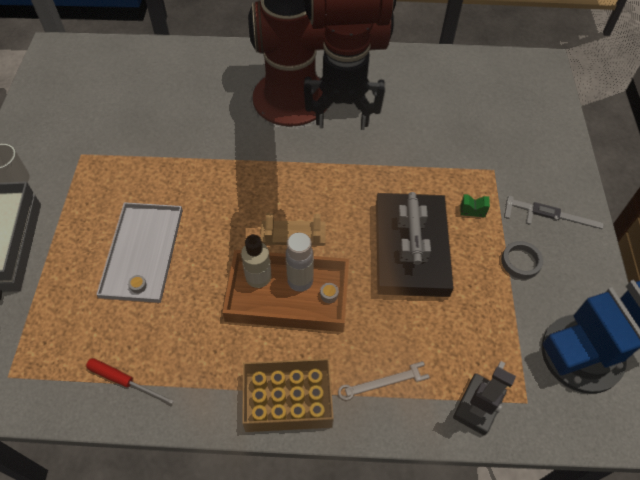

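View pics/side15.png

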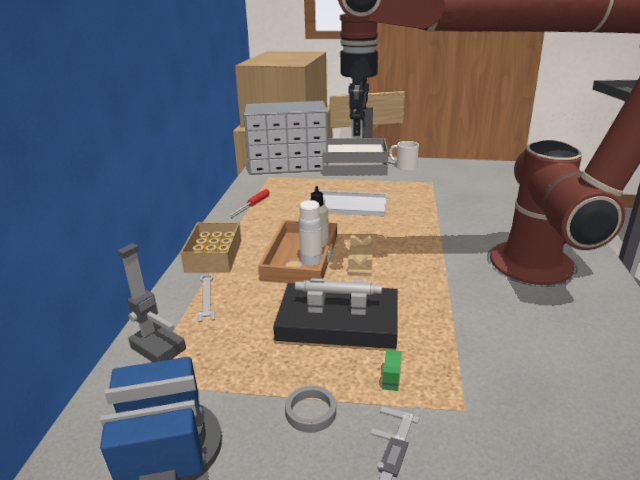

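```bash
python3 - <<'E'
from h import *
im0=cv2.imread('pics/scene0.png');im=cv2.imread('pics/s15.png')
# compare can/bottle image shift
for n,(x0,y0,x1,y1) in {'can':(284,232,316,272),'bottle':(240,232,272,265)}.items():
    r=cv2.matchTemplate(im[y0-8:y1+8,x0-8:x1+8],im0[y0:y1,x0:x1],cv2.TM_CCOEFF_NORMED); print(n,cv2.minMaxLoc(r)[1],np.array(cv2.minMaxLoc(r)[3])-8)
print(manip.job_done())
E
```

```text
can 0.9602168202400208 [1 0]
bottle 0.8968839049339294 [1 0]
the job is handed in; nothing more can be done
None
```

The job is handed in at about 54 s. The shaft is laid across both vee blocks on the granite plate, and the can and bottle are back in the box.

- **Order:** I stood the can and then the bottle on the drip tray. I then fetched the block, laid the shaft, and put back the bottle and then the can. Each piece was lowered slowly and released only once the wrist force showed contact.
- **Blocks:** The fetched block is about 89.4 mm from its twin, centre to centre, and in line with it to within about 0.2 mm and 0.5°. I measured this with the wrist camera before laying the shaft.
- **Shaft:** It lies in both vees, with its centre measured at about x 477, y 304.5 mm. That puts it about 3 mm off the midpoint between the blocks. I measured its length as 183 mm against the true 180 mm, so expect an error of a couple of millimetres.
- **Can and bottle:** Both are upright in their old places. The scene picture shows each shifted by about 1 pixel (roughly 1–2 mm) from the start, while the arm readings put the shift under 1 mm.

No check failed, and nothing was dropped or knocked. The forces I read between moves stayed at about 8 N or below, and I left the green look-alike and the tins alone. The final pictures show the gripper clear of everything.

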